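Set the candles in their holders

ROBOT

A 6-joint arm with a two-finger parallel gripper is mounted at the origin on the work surface. World frame = base frame: x ahead of the robot, y to its left, z up, the work surface at z = 0. Lengths are in m, angles in degrees, forces in N, time in s.
With the tool pointing down it reaches from about 0.35 to 0.875 m from the base axis. Payload 4.2 kg.
Tool frame: the origin (TCP) lies midway between the tips of the shut fingers; the grasp point (between the pads) lies 19 mm behind it; z points along the fingers, y is the line along which they close (so a half turn about z gives the same grasp; the last joint's range is limited). The gripper opens to 87 mm and grips with 3 to 60 N. Pads are 19 mm wide; open, the fingers measure 117 mm over their backs; the gripper's body (75 mm by 190 mm) begins 51 mm behind the grasp point.
Start: joints at [89.645, 22.042, 0.453, 0, -68.411, -14.817], TCP at [0.164, 0.603, 0.223] pointing down, gripper open.
Joint ranges: [-179.83, 179.83], [-69.29, 118.12], [-61.27, 80.66], [-181.25, 117.63], [-171.15, -9.14], [-177.46, 177.46]. Speed limits (degrees/s): [159.86, 159.86, 180, 180, 180, 180].

INTERFACE

Orientations are given as a 3x3 rotation matrix whose columns are the frame's x, y, z axes.
In Python, from station import * gives the robot as it stands. The module is installed in compiled form; this text tells all that it offers.
- The arm moves only by the tool servo_tool, never from a script. Its argument "deltas" is a list of rows, each an object of numbers: "tx", "ty", "tz": the shift along the tool's x, y, z in mm; "ax", "ay", "az": the turn, a rotation vector about the tool's x, y, z in rad; "claw": the finger opening in mm, from 0 to 87. In form: [{"tx": .., "ty": .., "tz": .., "ax": .., "ay": .., "az": .., "claw": ..}, ...]. A call has 1 to 12 rows; each row is the pose to reach, as a shift and turn from the pose commanded when the call began, along the tool's axes at that moment; what a row does not reach only later rows make up. A row lasts 1/12 s, in which the tool goes at most 41.7 mm and 7.16 degrees, less where a joint would pass 70% of its speed; a pose out of reach is approached as far as the arm can. A call with a gripper value outside its range is refused whole. The fingers move at their own pace and stop on an object; the grip force is fixed at half the most. Time passes only in rows, so rows that repeat a pose let the fingers close. It gives the time, the measured TCP pose, the force, the opening and the grip force at its end, in the units of the state.
- sense(): the state, without advancing time (a new reading comes with each control period).
- capture(name): name is "scene" or "side" or "wrist"; returns the picture (480x640x3 uint8, blue, green, red); there is no depth.
- calibration(name): a dict with "fx", "fy", "cx", "cy" (pixels), "cam_to_world" (4x4, takes a point from camera to world coordinates); the wrist camera has in their place "hand_eye" (4x4, takes a point from camera to tool coordinates, whose origin is the TCP and whose axes are the flange's). Camera axes: x right, y down, z forward; pixel columns grow to the right and rows downward; lengths in m; the calibration is good to about 2 mm. The wrist camera is an equidistant fisheye: a pixel r from the principal point sees the ray r / f radians off the axis. A picture is of the moment at which its call begins: read the wrist's pose just before it. calibration takes no time and is no camera call.
- finish_job(): hands the job in; it is judged then, once.
Trained networks look in the newest picture that a camera, given by its name, has taken for a name from the list of things; names that differ only in an ending like _2 or _b are one class to them, and where a whole thing is asked for, a point or a joint stands for the part that bears it (a point fixed in the world has none). Each returns a list of dicts, best first, with "confidence" (0 to 1); they miss things now and then, are a little off and sometimes report something else, mostly with a low value. They report only what shows in the picture. A call takes as long as a camera call. They do not tell look-alikes from the thing itself.
- recognise(label, camera): "xyz" ([x, y, z] in m, in the coordinates of the camera as it stood for that picture, good to about 4 mm: the middle of the surface that is visible of it).
- trace(label, camera): "mask" (480x640 bool, what is visible of it).
The state is a dict: "time_s": time; "joints": joint angles; "joint_velocities": joint speeds; "effort": joint torques, N m; "tcp_pos": TCP position; "ee_rot": TCP orientation; "wrist_force": force on the tool from outside, world axes, zero at the start; "moment": the same for the moment, N m; "gripper_width": opening from 0.0 (shut) to 1.0 (fully open); "gripper_force": force on a finger pad.
Only numpy, scipy, OpenCV 4.12 (cv2) and the standard library are available. Lean on these libraries where they do the work, as an engineer would, in place of code of your own. Each camera call takes 0.05 s, during which the arm holds its last target. There are 200 camera calls.

TASK

Put each of the four candles upright into the holder made for it: the low round one in the round dish, the square one in the square dish and lined up with its sides, the slim one in the cup of the candlestick, and the tall pillar in the dark pot, whose inside floor is at an unknown height. Lower each one until it stands on the floor of its holder before letting go, do not drop or knock over any candle, and leave the vase and the wooden ring where they are.

Things in the scene. Friction and masses are not known exactly. Their poses are not given: they have to be found in the camera images.
- low_candle: Low round candle of coral wax, wider than tall: diameter 62 mm, height 45 mm, about 0.12 kg. Belongs in the round dish. Stands upright and loose on the table at the start, wick up; origin at the centre of its underside, z up. A thin 8 mm wick (looks only) stands on top.
- square_candle: Square block candle of coral wax: 50 x 50 mm, height 70 mm, about 0.16 kg. Belongs in the square dish. x and y axes are square to its side faces. Stands upright and loose on the table at the start, wick up; origin at the centre of its underside, z up. A thin 8 mm wick (looks only) stands on top.
- slim_candle: Slim round candle of coral wax: diameter 26 mm, height 95 mm, about 0.05 kg; tips over easily if knocked. Belongs in the candlestick. Stands upright and loose on the table at the start, wick up; origin at the centre of its underside, z up. A thin 8 mm wick (looks only) stands on top.
- pillar_candle: Pillar candle of coral wax, the tallest, round: diameter 46 mm, height 110 mm, about 0.17 kg. Belongs in the pot. Stands upright and loose on the table at the start, wick up; origin at the centre of its underside, z up. A thin 8 mm wick (looks only) stands on top.
- round_dish: Shallow round dish of brown wood, outer diameter 98 mm, inner diameter 88 mm, rim 10 mm above the table, flat inner floor 4 mm above the table. Does not move when touched. Origin at the centre of its underside, on the table, z up.
- square_dish: Shallow square dish of brown wood, outside 86 x 86 mm, inside 76 x 76 mm, rim 10 mm above the table, flat inner floor 5 mm above the table. x and y axes are square to its sides. Does not move when touched. Origin at the centre of its underside, on the table, z up.
- candlestick: Brown wooden candlestick with a beaded stem: foot 80 mm across, on top an open cup of outer diameter 52 mm, inner diameter 42 mm, its rim 68 mm and its flat floor 50 mm above the table. Does not move when touched. Origin at the centre of its underside, on the table, z up.
- pot: Round pot of dark glazed stoneware, open at the top: outer diameter 84 mm, inner diameter 72 mm, rim 60 mm above the table. Inside is a flat, rigid cork filling whose top lies anywhere from 8 to 38 mm above the table; it differs at every start and is not reported, so lower the candle until it is felt to touch. Does not move when touched. Origin at the centre of its underside, on the table, z up.
- vase: Bystander, leave alone: loose green glass bottle vase, narrow-necked, widest diameter 72 mm, height 95 mm. Origin at the centre of its underside, z up.
- wood_ring: Bystander, leave alone: loose pale wooden ring lying flat, outer diameter 90 mm, inner 66 mm, 14 mm high. Origin at the centre of its underside, z up.
Not all that is in view belongs to the job. What is shaped like the round_dish but green or turquoise is not meant. Leave any yellow look-alike of the pillar_candle alone.

How it is judged (in metres and radians):
At the end, for the whole second after the job is handed in: Each candle is upright (0.1 rad), released and at rest on the floor of its own holder, off its centre by at most: low candle 14.5 mm, square candle 18.5 mm (and lined up within 0.22 rad, any quarter turn), slim candle 10.5 mm, pillar 14.5 mm (horizontal distance between low_candle and round_dish below 0.0145 m and z of low_candle in the frame of round_dish between 0.001 and 0.007 m and angle between each of low_candle, square_candle, slim_candle, pillar_candle's own z axis and vertical below 0.1 rad and linear speed of each of low_candle, square_candle, slim_candle, pillar_candle below 0.02 m/s and contact force between each of low_candle, square_candle, slim_candle, pillar_candle and the fingers below 0.05 N and horizontal distance between square_candle and square_dish below 0.0185 m and z of square_candle in the frame of square_dish between 0.001 and 0.008 m and horizontal distance between slim_candle and candlestick below 0.0105 m and z of slim_candle in the frame of candlestick between 0.046 and 0.053 m and horizontal distance between pillar_candle and pot below 0.0145 m and z of pillar_candle in the frame of pot between 0.004 and 0.042 m and (angle between the x axis of square_candle and the x axis of square_dish, either way round below 0.22 rad or angle between the x axis of square_candle and the y axis of square_dish, either way round below 0.22 rad)); the robot touches nothing.
It fails at once if a candle is dropped or knocked over (it moves faster than 0.4 m/s while no finger touches it) ((linear speed of low_candle above 0.4 m/s and contact force between low_candle and the fingers below 0.05 N) or (linear speed of square_candle above 0.4 m/s and contact force between square_candle and the fingers below 0.05 N) or (linear speed of slim_candle above 0.4 m/s and contact force between slim_candle and the fingers below 0.05 N) or (linear speed of pillar_candle above 0.4 m/s and contact force between pillar_candle and the fingers below 0.05 N)).
It fails at once if the vase is shifted by more than 20 mm (distance of vase from where it was at the start of the episode above 0.02 m).
It fails at once if the wooden ring is shifted by more than 20 mm (distance of wood_ring from where it was at the start of the episode above 0.02 m).
It also fails if it takes over 125 s, if anything falls off the work surface, if the arm or the gripper's body presses on something with over 40 N, if the wrist force passes 120 N, or if a joint passes its speed limit or range.

## Working session

There is one attempt and no reset: what is moved stays moved. The work goes in short steps, Python scripts to look and compute and a tool call to move; the robot and the scene stay as the last step left them, time stands still between calls to the robot, and variables do not carry over. Pictures are saved under pics/ and viewed, at most 14 in all, crops included, and the job is handed in when it is done.

Besides the shell and the picture viewer there is one more tool, called after ">>>" as a command line: name --argument value ..., lists and objects as JSON in quotes. servo_tool: Moves the arm, as the interface text tells. Its arguments: {"type":"object","properties":{"deltas":{"type":"array","items":{"type":"object","properties":{"tx":{"type":"number"},"ty":{"type":"number"},"tz":{"type":"number"},"ax":{"type":"number"},"ay":{"type":"number"},"az":{"type":"number"},"claw":{"type":"number"}}}}},"required":["deltas"]}

```bash
mkdir -p pics
cat > h.py <<'E'
from station import *
import numpy as np, cv2
def T(cam):
    c=calibration(cam)
    if cam!='wrist': return c,np.array(c['cam_to_world'])
    s=sense(); M=np.eye(4); M[:3,:3]=np.array(s['ee_rot']); M[:3,3]=s['tcp_pos']
    return c,M@np.array(c['hand_eye'])
def pix2plane(cam,u,v,z):
    c,M=T(cam); x=(u-c['cx'])/c['fx']; y=(v-c['cy'])/c['fy']
    if cam=='wrist':
        r=np.hypot(x,y); d=np.array([x/r*np.sin(r),y/r*np.sin(r),np.cos(r)]) if r>1e-9 else np.array([0,0,1.])
    else: d=np.array([x,y,1])
    d=M[:3,:3]@d; o=M[:3,3]; return o+d*(z-o[2])/d[2]
def proj(cam,p):
    c,M=T(cam); q=np.linalg.inv(M)@np.append(p,1); 
    if cam=='wrist':
        r=np.hypot(q[0],q[1]); t=np.arctan2(r,q[2])/max(r,1e-9); return c['cx']+c['fx']*q[0]*t,c['cy']+c['fy']*q[1]*t
    return c['cx']+c['fx']*q[0]/q[2],c['cy']+c['fy']*q[1]/q[2]
NAMES="low_candle square_candle slim_candle pillar_candle round_dish square_dish candlestick pot vase wood_ring".split()
E
python3 - <<'E'
from h import *
for cam in ['scene','side']:
    im=capture(cam); cv2.imwrite(f'pics/{cam}0.png',im)
    c,M=T(cam); print(cam,M[:3,3].round(3))
    for n in NAMES:
        for r in recognise(n,cam)[:3]:
            w=(M@np.append(r['xyz'],1))[:3]
            print(n,round(r['confidence'],2),w.round(3),np.round(proj(cam,w)))
E
```

```text
scene [1.236 0.139 1.097]
low_candle 0.87 [0.549 0.375 0.042] [451. 280.]
square_candle 0.91 [ 0.378 -0.282  0.054] [240. 200.]
square_candle 0.39 [0.571 0.008 0.015] [319. 272.]
slim_candle 0.58 [0.461 0.126 0.065] [366. 238.]
pillar_candle 0.88 [ 0.549 -0.391  0.081] [185. 233.]
pillar_candle 0.71 [ 0.48  -0.468  0.083] [169. 211.]
round_dish 0.87 [0.293 0.465 0.003] [477. 223.]
round_dish 0.87 [0.343 0.142 0.005] [374. 220.]
round_dish 0.62 [0.362 0.312 0.006] [428. 232.]
square_dish 0.63 [ 0.486 -0.087  0.003] [294. 246.]
square_dish 0.3 [0.546 0.378 0.044] [452. 279.]
candlestick 0.85 [ 0.659 -0.149  0.008] [259. 291.]
candlestick 0.39 [0.461 0.128 0.063] [366. 238.]
pot 0.88 [0.634 0.118 0.032] [354. 294.]
vase 0.71 [0.705 0.316 0.068] [429. 324.]
wood_ring 0.97 [0.571 0.007 0.01 ] [319. 273.]
wood_ring 0.67 [ 0.378 -0.282  0.056] [240. 200.]
side [0.445 1.075 0.838]
low_candle 0.69 [0.535 0.391 0.045] [295. 370.]
square_candle 0.73 [ 0.355 -0.268  0.048] [380. 195.]
square_candle 0.42 [ 0.649 -0.141  0.008] [273. 228.]
slim_candle 0.74 [0.453 0.143 0.056] [342. 284.]
pillar_candle 0.97 [ 0.532 -0.38   0.068] [321. 169.]
pillar_candle 0.89 [ 0.462 -0.457  0.068] [344. 158.]
round_dish 0.91 [0.298 0.466 0.003] [421. 424.]
round_dish 0.78 [0.342 0.14  0.01 ] [389. 300.]
round_dish 0.6 [0.364 0.318 0.005] [382. 360.]
square_dish 0.76 [ 0.483 -0.085  0.003] [332. 243.]
square_dish 0.59 [ 0.36  -0.268  0.05 ] [378. 194.]
pot 0.95 [0.634 0.141 0.041] [263. 285.]
vase 0.72 [0.683 0.347 0.058] [222. 345.]
wood_ring 0.67 [0.559 0.021 0.014] [300. 263.]
wood_ring 0.49 [0.534 0.391 0.044] [295. 370.]
```

View pics/scene0.png

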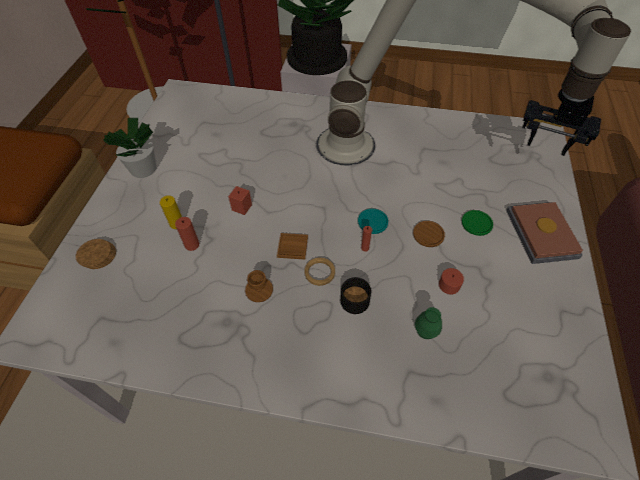

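View pics/side0.png

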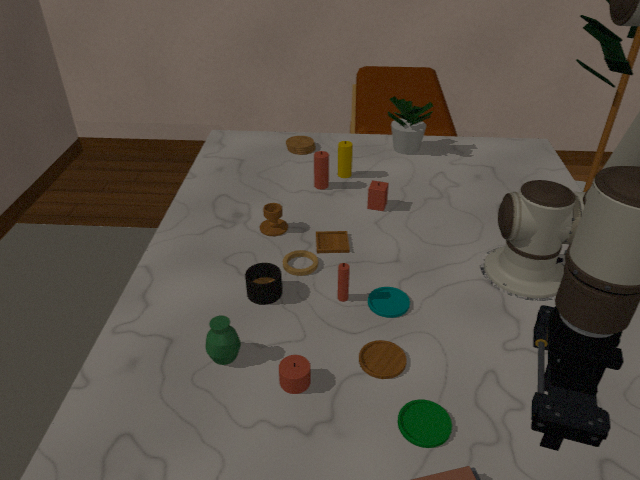

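The coral candles are low (451,280), square (240,200), slim (366,238) and pillar (187,234). The yellow candle at (170,211) is the look-alike. For the round dish, brown (428,233) is the right one; turquoise (374,220) and green (477,223) are decoys, and the cork mat at (96,253) isn't a dish. Next I'll fit the known shapes to the masks from both cameras and make one close crop.

```bash
cat > fit.py <<'E'
from h import *
from scipy.optimize import minimize
t=np.linspace(0,2*np.pi,48,endpoint=False)
def cyl(r,z0,z1): return np.array([[r*np.cos(a),r*np.sin(a),z] for z in (z0,z1) for a in t])
def box(h,z0,z1): return np.array([[sx*h,sy*h,z] for z in (z0,z1) for sx in(-1,1) for sy in(-1,1)])
MOD={'low_candle':[cyl(.031,0,.045)],'square_candle':[box(.025,0,.07)],'slim_candle':[cyl(.013,0,.095)],'pillar_candle':[cyl(.023,0,.11)],
'round_dish':[cyl(.049,0,.01)],'square_dish':[box(.043,0,.01)],'candlestick':[cyl(.04,0,.008),cyl(.026,.048,.068),cyl(.012,0,.05)],'pot':[cyl(.042,0,.06)],
'wood_ring':[cyl(.045,0,.014)]}
S=4
def projv(c,Mi,P):
    q=P@Mi[:3,:3].T+Mi[:3,3]; return np.stack([c['cx']+c['fx']*q[:,0]/q[:,2],c['cy']+c['fy']*q[:,1]/q[:,2]],1)
def render(n,p,c,Mi,o,sz):
    R=np.array([[np.cos(p[2]),-np.sin(p[2]),0],[np.sin(p[2]),np.cos(p[2]),0],[0,0,1]])
    m=np.zeros((sz*S,sz*S),np.uint8)
    for P in MOD[n]:
        u=(projv(c,Mi,P@R.T+[p[0],p[1],0])-o+.5)*S
        cv2.fillConvexPoly(m,cv2.convexHull((u*16).astype(np.int32).reshape(-1,1,2)),1,shift=4)
    return cv2.resize(m.astype(np.float32),(sz,sz),interpolation=cv2.INTER_AREA)
def fit(n,g,cams=('scene','side')):
    views=[]
    for cam in cams:
        c,M=T(cam);Mi=np.linalg.inv(M);u0=projv(c,Mi,np.array([[g[0],g[1],.03]]))[0]
        best=None
        for r in trace(n,cam):
            m=np.array(r['mask']); 
            if m.sum()<20: continue
            v,u=np.nonzero(m); d=np.hypot(u.mean()-u0[0],v.mean()-u0[1])
            if d<25 and (best is None or d<best[0]): best=(d,m)
        if best is None: print(n,'no mask',cam); continue
        o=np.round(u0).astype(int)-40; m=np.pad(best[1],80)[o[1]+80:o[1]+160,o[0]+80:o[0]+160].astype(np.float32)
        if n=='wood_ring': 
            cs,_=cv2.findContours(m.astype(np.uint8),0,2); cv2.drawContours(m,cs,-1,1,-1)
        views.append((c,Mi,o,m))
    def solve(vs):
        f=lambda p:sum(np.abs(render(n,(p[0],p[1],p[2]*10),c,Mi,o,80)-m).sum()/m.sum() for c,Mi,o,m in vs)/len(vs)
        b=None
        for y in ((0,.04,.08,.12) if 'square' in n else (0,)):
            x0=np.array([g[0],g[1],y]); sim=np.vstack([x0,x0+[.012,0,0],x0+[0,.012,0],x0+[0,0,.02 if 'square' in n else 0.001]])
            r=minimize(f,x0,method='Nelder-Mead',options=dict(initial_simplex=sim,xatol=1e-4,fatol=1e-4))
            if b is None or r.fun<b.fun: b=r
        return np.round([b.x[0],b.x[1],np.degrees(b.x[2]*10)%90 if 'square' in n else 0],4),round(b.fun,3)
    print(n,solve(views),[solve([v])[0][:2] for v in views] if len(views)>1 else '')
E
python3 - <<'E'
from fit import *
G=dict(low_candle=(.545,.383),square_candle=(.367,-.275),slim_candle=(.457,.134),pillar_candle=(.541,-.386),round_dish=(.363,.315),square_dish=(.485,-.086),candlestick=(.654,-.146),pot=(.634,.13),wood_ring=(.565,.013))
ims={c:capture(c) for c in('scene','side')}
for n in G: fit(n,G[n])
im=ims['scene']; a=cv2.resize(im[185:265,150:260],None,fx=3.6,fy=3.6,interpolation=2); b=cv2.resize(im[200:280,360:470],None,fx=3.6,fy=3.6,interpolation=2)
s=ims['side']; c=cv2.resize(s[145:225,300:410],None,fx=3.6,fy=3.6,interpolation=2); d=cv2.resize(im[230:310,240:350],None,fx=3.6,fy=3.6,interpolation=2)
cv2.imwrite('pics/crop.png',np.vstack([np.hstack([a,b]),np.hstack([c,d])]))
E
```

```text
low_candle (array([0.5375, 0.3782, 0.    ]), np.float64(0.064)) [array([0.5379, 0.3772]), array([0.5373, 0.3798])]
square_candle (array([ 0.3609, -0.2912,  5.6933]), np.float64(0.167)) [array([ 0.3626, -0.2915]), array([ 0.359 , -0.2891])]
slim_candle (array([0.4498, 0.1248, 0.    ]), np.float64(0.189)) [array([0.4489, 0.1245]), array([0.4497, 0.1266])]
pillar_candle (array([ 0.5322, -0.3984,  0.    ]), np.float64(0.084)) [array([ 0.5344, -0.3966]), array([ 0.5322, -0.3972])]
round_dish (array([0.3637, 0.3148, 0.    ]), np.float64(0.084)) [array([0.3648, 0.3132]), array([0.3635, 0.3149])]
square_dish (array([ 0.485 , -0.0918,  4.0066]), np.float64(0.065)) [array([ 0.4853, -0.0925]), array([ 0.4843, -0.0919])]
candlestick (array([ 0.6491, -0.1546,  0.    ]), np.float64(0.088)) [array([ 0.6509, -0.1541]), array([ 0.6484, -0.1533])]
pot (array([0.6362, 0.1197, 0.    ]), np.float64(0.05)) [array([0.6361, 0.1195]), array([0.6362, 0.1207])]
wood_ring (array([0.5597, 0.0064, 0.    ]), np.float64(0.118)) [array([0.5566, 0.0063]), array([0.56  , 0.0066])]
```

View pics/crop.png

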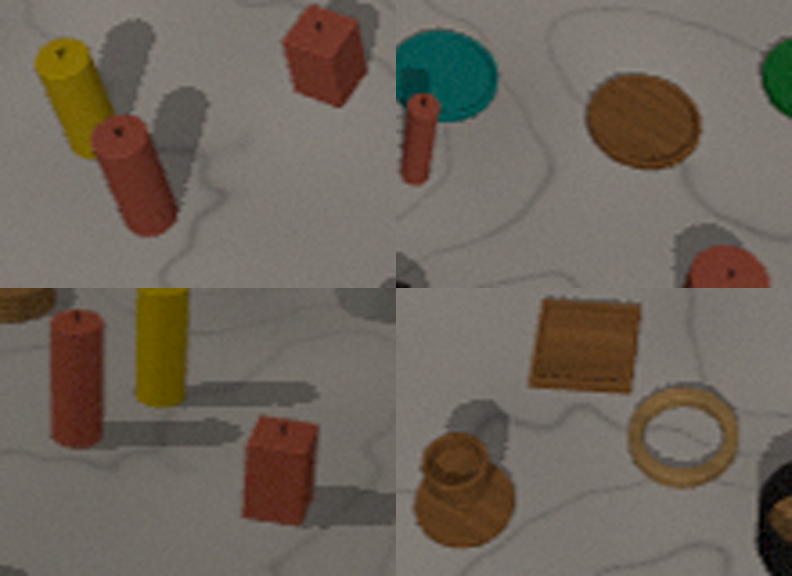

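The crop confirms the choice: the coral pillar stands in front of the yellow one, the round dish is the brown one, and the square candle is turned. Both cameras agree to about 2 mm. I'll start with the low candle.

```bash
cat > go.py <<'E'
from h import *
import sys
from scipy.spatial.transform import Rotation as Ro
def go(x,y,z,yaw=None):
    s=sense(); R=np.array(s['ee_rot']); p=np.array(s['tcp_pos'])
    d=R.T@(np.array([x,y,z])-p)*1000
    cur=np.degrees(np.arctan2(R[1,1],R[0,1]))
    if yaw is None: yaw=cur
    yaw=cur+((yaw-cur+90)%180-90)
    a=np.radians(yaw); Y=np.array([np.cos(a),np.sin(a),0]); Z=np.array([0,0,-1.]); Rt=np.stack([np.cross(Y,Z),Y,Z],1)
    rv=Ro.from_matrix(R.T@Rt).as_rotvec()
    print('t',round(s['time_s'],2),'p',p.round(4),'yaw',round(cur,1),'->',round(yaw,1),'J',np.round(s['joints'],0),'F',np.round(s['wrist_force'],1),'w',round(s['gripper_width']*87,1))
    print('delta',d.round(1),'rv',rv.round(3),'rows',round(max(np.linalg.norm(d)/41.7,np.degrees(np.linalg.norm(rv))/7.16),1))
if __name__=='__main__':
    go(*[float(a) for a in sys.argv[1:]])
E
python3 go.py 0.5375 0.3782 0.15 72
python3 -c "
from h import *
print(sense()['ee_rot'])"
```

```text
t 2.1 p [0.1635 0.6032 0.2225] yaw -105.2 -> -108.0 J [ 90.  22.   0.  -0. -68. -15.] F [ 0.5  0.5 -0.1] w 87.3
delta [419.8 119.3  72.5] rv [0.    0.    0.049] rows 10.6
[[ 9.65141892e-01 -2.61727199e-01 -3.25607236e-05]
 [-2.61727200e-01 -9.65141892e-01 -1.36734212e-05]
 [-2.78470121e-05  2.17188186e-05 -9.99999999e-01]]
```

>>> servo_tool --deltas '[{"tx": 420,"ty": 119,"tz": 72,"az": 0.049},{"tx": 420,"ty": 119,"tz": 72,"az": 0.049},{"tx": 420,"ty": 119,"tz": 72,"az": 0.049},{"tx": 420,"ty": 119,"tz": 72,"az": 0.049},{"tx": 420,"ty": 119,"tz": 72,"az": 0.049},{"tx": 420,"ty": 119,"tz": 72,"az": 0.049},{"tx": 420,"ty": 119,"tz": 72,"az": 0.049},{"tx": 420,"ty": 119,"tz": 72,"az": 0.049},{"tx": 420,"ty": 119,"tz": 72,"az": 0.049},{"tx": 420,"ty": 119,"tz": 72,"az": 0.049},{"tx": 420,"ty": 119,"tz": 72,"az": 0.049},{"tx": 420,"ty": 119,"tz": 72,"az": 0.049}]'

```text
schema error: expected keys tx, ty, tz, ax, ay, az, claw
```

Run:
```python
from go import *
im=capture('wrist'); cv2.imwrite('pics/w1.png',im)
go(.5375,.3782,.014,72)
c,M=T('wrist')
for n in ['low_candle','round_dish']:
    for r in recognise(n,'wrist')[:2]: print(n,r['confidence'],(M@np.append(r['xyz'],1))[:3].round(4))
print(proj('wrist',[.5375,.3782,.045]))
for r in trace('low_candle','wrist')[:1]:
    v,u=np.nonzero(r['mask']); print(u.mean(),v.mean(),pix2plane('wrist',u.mean(),v.mean(),.045))
```

```text
t 2.15 p [0.1635 0.6032 0.2225] yaw -105.2 -> -108.0 J [ 90.  22.   0.   0. -68. -15.] F [ 0.6 -0.7 -0.4] w 86.8
delta [419.8 119.3 208.5] rv [ 0.    -0.     0.049] rows 11.6
round_dish 0.8 [0.3351 0.3209 0.0071]
round_dish 0.66 [0.2964 0.4639 0.002 ]
(np.float64(427.93920342054696), np.float64(-149.23897885547564))
```

View pics/w1.png

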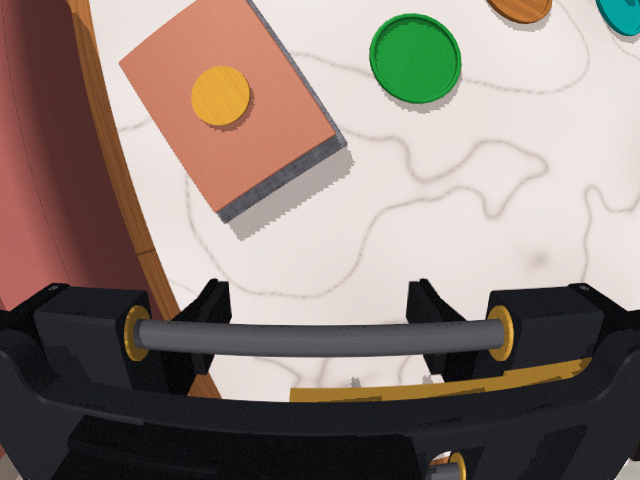

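The move was refused because every row needs all the keys. From the start pose, the wrist view shows only the book and the green dish. I'll resend it with full rows.

>>> servo_tool --deltas '[{"tx": 420,"ty": 119,"tz": 72,"ax": 0,"ay": 0,"az": 0.049,"claw": 87},{"tx": 420,"ty": 119,"tz": 72,"ax": 0,"ay": 0,"az": 0.049,"claw": 87},{"tx": 420,"ty": 119,"tz": 72,"ax": 0,"ay": 0,"az": 0.049,"claw": 87},{"tx": 420,"ty": 119,"tz": 72,"ax": 0,"ay": 0,"az": 0.049,"claw": 87},{"tx": 420,"ty": 119,"tz": 72,"ax": 0,"ay": 0,"az": 0.049,"claw": 87},{"tx": 420,"ty": 119,"tz": 72,"ax": 0,"ay": 0,"az": 0.049,"claw": 87},{"tx": 420,"ty": 119,"tz": 72,"ax": 0,"ay": 0,"az": 0.049,"claw": 87},{"tx": 420,"ty": 119,"tz": 72,"ax": 0,"ay": 0,"az": 0.049,"claw": 87},{"tx": 420,"ty": 119,"tz": 72,"ax": 0,"ay": 0,"az": 0.049,"claw": 87},{"tx": 420,"ty": 119,"tz": 72,"ax": 0,"ay": 0,"az": 0.049,"claw": 87},{"tx": 420,"ty": 119,"tz": 72,"ax": 0,"ay": 0,"az": 0.049,"claw": 87},{"tx": 420,"ty": 119,"tz": 72,"ax": 0,"ay": 0,"az": 0.049,"claw": 87}]'

```text
time_s: 3.3
tcp_pos: [0.5411, 0.3748, 0.1487]
ee_rot: [[0.949, -0.314, -0.001], [-0.314, -0.949, -0.002], [-0.0, 0.002, -1.0]]
wrist_force: [-0.1, 0.7, -1.0]
gripper_width: 1.001
gripper_force: 0.0
```

Run:
```python
from go import *
im=capture('wrist'); cv2.imwrite('pics/w2.png',im)
go(.5375,.3782,.014,72)
print(proj('wrist',[.5375,.3782,.045]))
for r in trace('low_candle','wrist')[:1]:
    v,u=np.nonzero(r['mask']); print(r['confidence'],u.mean(),v.mean(),pix2plane('wrist',u.mean(),v.mean(),.045))
```

```text
t 3.35 p [0.5395 0.3763 0.1492] yaw -108.2 -> -108.0 J [ 49.  28.  -0.  -0. -61.  23.] F [-0.5 -0.6  0.5] w 87.0
delta [ -2.4  -1.4 135.2] rv [ 0.002  0.001 -0.004] rows 3.2
(np.float64(316.61362233466434), np.float64(242.36142360168435))
0.74 311.77280174767884 239.6928818496268 [0.53943789 0.38230661 0.045     ]
```

View pics/w2.png

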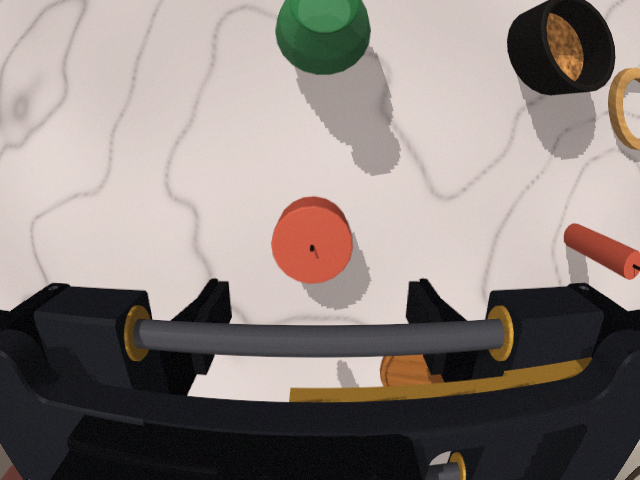

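The candle top is at (312,243), within about 2–3 mm of the prediction. The vase (325,30) is well clear. Descending to grasp.

>>> servo_tool --deltas '[{"tx": 0,"ty": -1.5,"tz": 30,"ax": 0,"ay": 0,"az": 0,"claw": 87},{"tx": 0,"ty": -1.5,"tz": 60,"ax": 0,"ay": 0,"az": 0,"claw": 87},{"tx": 0,"ty": -1.5,"tz": 90,"ax": 0,"ay": 0,"az": 0,"claw": 87},{"tx": 0,"ty": -1.5,"tz": 115,"ax": 0,"ay": 0,"az": 0,"claw": 87},{"tx": 0,"ty": -1.5,"tz": 130,"ax": 0,"ay": 0,"az": 0,"claw": 87},{"tx": 0,"ty": -1.5,"tz": 136,"ax": 0,"ay": 0,"az": 0,"claw": 87},{"tx": 0,"ty": -1.5,"tz": 136,"ax": 0,"ay": 0,"az": 0,"claw": 87},{"tx": 0,"ty": -1.5,"tz": 136,"ax": 0,"ay": 0,"az": 0,"claw": 60},{"tx": 0,"ty": -1.5,"tz": 136,"ax": 0,"ay": 0,"az": 0,"claw": 50},{"tx": 0,"ty": -1.5,"tz": 136,"ax": 0,"ay": 0,"az": 0,"claw": 50},{"tx": 0,"ty": -1.5,"tz": 136,"ax": 0,"ay": 0,"az": 0,"claw": 50},{"tx": 0,"ty": -1.5,"tz": 136,"ax": 0,"ay": 0,"az": 0,"claw": 50}]'

```text
time_s: 4.4
tcp_pos: [0.5386, 0.3802, 0.0156]
ee_rot: [[0.951, -0.309, 0.001], [-0.309, -0.951, 0.001], [0.001, -0.002, -1.0]]
wrist_force: [-0.8, -1.1, 3.8]
gripper_width: 0.709
gripper_force: 21.2
```

```bash
python3 go.py 0.3637 0.3148 0.074 60
```

```text
t 4.4 p [0.5386 0.3802 0.0156] yaw -108.0 -> -120.0 J [ 49.  36.  -8.   0. -46.  23.] F [-0.8 -1.1  3.8] w 61.7
delta [-146.1  116.1  -58.7] rv [-0.002 -0.001  0.21 ] rows 4.7
```

>>> servo_tool --deltas '[{"tx": 0,"ty": 0,"tz": -10,"ax": 0,"ay": 0,"az": 0,"claw": 50},{"tx": 0,"ty": 0,"tz": -35,"ax": 0,"ay": 0,"az": 0,"claw": 50},{"tx": -10,"ty": 8,"tz": -60,"ax": 0,"ay": 0,"az": 0,"claw": 50},{"tx": -35,"ty": 28,"tz": -60,"ax": 0,"ay": 0,"az": 0,"claw": 50},{"tx": -65,"ty": 52,"tz": -60,"ax": 0,"ay": 0,"az": 0,"claw": 50},{"tx": -95,"ty": 76,"tz": -60,"ax": 0,"ay": 0,"az": 0,"claw": 50},{"tx": -122,"ty": 97,"tz": -60,"ax": 0,"ay": 0,"az": 0,"claw": 50},{"tx": -138,"ty": 110,"tz": -60,"ax": 0,"ay": 0,"az": 0,"claw": 50},{"tx": -146,"ty": 116,"tz": -60,"ax": 0,"ay": 0,"az": 0,"claw": 50},{"tx": -146,"ty": 116,"tz": -60,"ax": 0,"ay": 0,"az": 0,"claw": 50},{"tx": -146,"ty": 116,"tz": -60,"ax": 0,"ay": 0,"az": 0,"claw": 50}]'

```text
time_s: 5.32
tcp_pos: [0.3642, 0.3156, 0.0755]
ee_rot: [[0.952, -0.308, 0.002], [-0.308, -0.952, 0.002], [0.001, -0.002, -1.0]]
wrist_force: [0.3, 0.3, -1.0]
gripper_width: 0.707
gripper_force: 30.0
```

Run:
```python
from go import *
im=capture('wrist'); cv2.imwrite('pics/w3.png',im)
go(.3637,.3148,.020)
```

```text
t 5.37 p [0.3647 0.3159 0.0753] yaw -108.0 -> -108.0 J [ 60.  18. -30.   0. -41.  12.] F [ 1.1 -0.4 -0.7] w 61.4
delta [-0.7  1.5 55.3] rv [-0.002 -0.001 -0.   ] rows 1.3
```

View pics/w3.png

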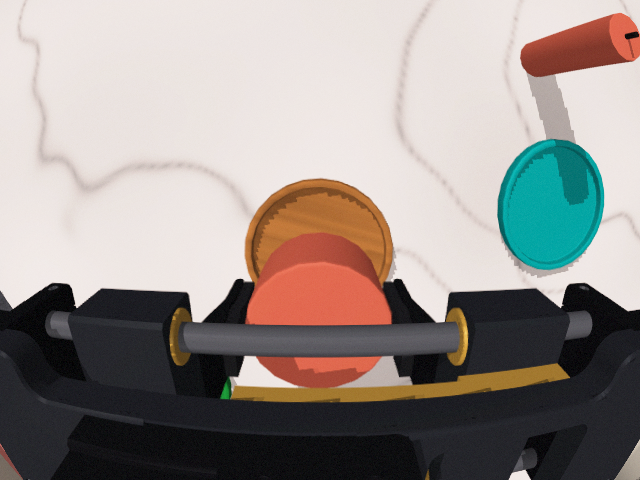

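The brown dish is centred below the held candle. Lowering to contact.

>>> servo_tool --deltas '[{"tx": -0.5,"ty": 1,"tz": 20,"ax": 0,"ay": 0,"az": 0,"claw": 50},{"tx": -0.5,"ty": 1,"tz": 38,"ax": 0,"ay": 0,"az": 0,"claw": 50},{"tx": -0.5,"ty": 1,"tz": 48,"ax": 0,"ay": 0,"az": 0,"claw": 50},{"tx": -0.5,"ty": 1,"tz": 52,"ax": 0,"ay": 0,"az": 0,"claw": 50},{"tx": -0.5,"ty": 1,"tz": 54,"ax": 0,"ay": 0,"az": 0,"claw": 50},{"tx": -0.5,"ty": 1,"tz": 55,"ax": 0,"ay": 0,"az": 0,"claw": 50},{"tx": -0.5,"ty": 1,"tz": 55,"ax": 0,"ay": 0,"az": 0,"claw": 50}]'

```text
time_s: 5.95
tcp_pos: [0.3635, 0.3144, 0.0199]
ee_rot: [[0.951, -0.309, 0.001], [-0.309, -0.951, 0.001], [0.0, -0.001, -1.0]]
wrist_force: [-1.4, 0.1, -1.5]
gripper_width: 0.704
gripper_force: 30.0
```

>>> servo_tool --deltas '[{"tx": 0,"ty": 0,"tz": 0.5,"ax": 0,"ay": 0,"az": 0,"claw": 50},{"tx": 0,"ty": 0,"tz": 1,"ax": 0,"ay": 0,"az": 0,"claw": 50},{"tx": 0,"ty": 0,"tz": 1,"ax": 0,"ay": 0,"az": 0,"claw": 50}]'

```text
time_s: 6.2
tcp_pos: [0.3633, 0.3145, 0.0195]
ee_rot: [[0.951, -0.308, 0.001], [-0.308, -0.951, 0.002], [0.001, -0.002, -1.0]]
wrist_force: [0.2, -0.5, 4.7]
gripper_width: 0.705
gripper_force: 30.0
```

Contact felt. Release, then retreat upward.

>>> servo_tool --deltas '[{"tx": 0,"ty": 0,"tz": 0,"ax": 0,"ay": 0,"az": 0,"claw": 66},{"tx": 0,"ty": 0,"tz": 0,"ax": 0,"ay": 0,"az": 0,"claw": 76},{"tx": 0,"ty": 0,"tz": 0,"ax": 0,"ay": 0,"az": 0,"claw": 84},{"tx": 0,"ty": 0,"tz": 0,"ax": 0,"ay": 0,"az": 0,"claw": 84},{"tx": 0,"ty": 0,"tz": -5,"ax": 0,"ay": 0,"az": 0,"claw": 84},{"tx": 0,"ty": 0,"tz": -20,"ax": 0,"ay": 0,"az": 0,"claw": 84},{"tx": 0,"ty": 0,"tz": -50,"ax": 0,"ay": 0,"az": 0,"claw": 84},{"tx": 0,"ty": 0,"tz": -90,"ax": 0,"ay": 0,"az": 0,"claw": 84},{"tx": 0,"ty": 0,"tz": -130,"ax": 0,"ay": 0,"az": 0,"claw": 84},{"tx": 0,"ty": 0,"tz": -180,"ax": 0,"ay": 0,"az": 0,"claw": 84},{"tx": 0,"ty": 0,"tz": -180,"ax": 0,"ay": 0,"az": 0,"claw": 84}]'

```text
time_s: 7.12
tcp_pos: [0.3653, 0.3167, 0.2063]
ee_rot: [[0.952, -0.307, 0.009], [-0.307, -0.952, 0.011], [0.006, -0.013, -1.0]]
wrist_force: [0.8, 1.2, 0.2]
gripper_width: 0.966
gripper_force: 0.0
```

Run:
```python
from go import *
im=capture('scene'); 
c,M=T('scene')
for r in recognise('low_candle','scene')[:1]: print((M@np.append(r['xyz'],1))[:3])
go(.44,-.24,.20,96)
```

```text
[0.37557459 0.30980804 0.04454299]
t 7.22 p [0.3636 0.3151 0.2017] yaw -108.0 -> -84.0 J [ 60.   9. -21.   0. -60.  12.] F [ 1.1  0.3 -1.3] w 83.7
delta [244.  504.5  -1.5] rv [-0.007 -0.003 -0.418] rows 13.4
```

>>> servo_tool --deltas '[{"tx": 20,"ty": 31,"tz": 0,"ax": 0,"ay": 0,"az": -0.05,"claw": 84},{"tx": 41,"ty": 63,"tz": 0,"ax": 0,"ay": 0,"az": -0.1,"claw": 84},{"tx": 63,"ty": 97,"tz": 0,"ax": 0,"ay": 0,"az": -0.15,"claw": 84},{"tx": 86,"ty": 132,"tz": 0,"ax": 0,"ay": 0,"az": -0.2,"claw": 84},{"tx": 109,"ty": 166,"tz": 0,"ax": 0,"ay": 0,"az": -0.25,"claw": 84},{"tx": 130,"ty": 201,"tz": 0,"ax": 0,"ay": 0,"az": -0.3,"claw": 84},{"tx": 150,"ty": 236,"tz": 0,"ax": 0,"ay": 0,"az": -0.35,"claw": 84},{"tx": 165,"ty": 272,"tz": 0,"ax": 0,"ay": 0,"az": -0.4,"claw": 84},{"tx": 172,"ty": 310,"tz": 0,"ax": 0,"ay": 0,"az": -0.418,"claw": 84},{"tx": 174,"ty": 350,"tz": 0,"ax": 0,"ay": 0,"az": -0.418,"claw": 84},{"tx": 176,"ty": 390,"tz": 0,"ax": 0,"ay": 0,"az": -0.418,"claw": 84},{"tx": 178,"ty": 430,"tz": 0,"ax": 0,"ay": 0,"az": -0.418,"claw": 84}]'

```text
time_s: 8.22
tcp_pos: [0.3973, -0.1517, 0.1969]
ee_rot: [[0.995, 0.104, -0.003], [0.104, -0.995, 0.0], [-0.003, -0.001, -1.0]]
wrist_force: [0.9, -0.5, 0.3]
gripper_width: 0.965
gripper_force: 0.0
```

```bash
python3 go.py .361 -.290 .2 96
```

```text
t 8.22 p [ 0.3973 -0.1517  0.1969] yaw -84.0 -> -84.0 J [  1.   4. -28.  -0. -59.  95.] F [ 0.9 -0.5  0.3] w 84.0
delta [-50.5 133.8  -3. ] rv [-0.001  0.003 -0.   ] rows 3.4
```

>>> servo_tool --deltas '[{"tx": -14,"ty": 35,"tz": 0,"ax": 0,"ay": 0,"az": 0,"claw": 84},{"tx": -28,"ty": 70,"tz": 0,"ax": 0,"ay": 0,"az": 0,"claw": 84},{"tx": -42,"ty": 105,"tz": 0,"ax": 0,"ay": 0,"az": 0,"claw": 84},{"tx": -51,"ty": 130,"tz": 0,"ax": 0,"ay": 0,"az": 0,"claw": 84},{"tx": -53,"ty": 135,"tz": 0,"ax": 0,"ay": 0,"az": 0,"claw": 84},{"tx": -53,"ty": 135,"tz": 0,"ax": 0,"ay": 0,"az": 0,"claw": 84},{"tx": -53,"ty": 135,"tz": 0,"ax": 0,"ay": 0,"az": 0,"claw": 84}]'

```text
time_s: 8.8
tcp_pos: [0.3599, -0.2895, 0.1973]
ee_rot: [[0.995, 0.103, -0.002], [0.103, -0.995, 0.001], [-0.002, -0.002, -1.0]]
wrist_force: [-0.1, -0.3, -0.4]
gripper_width: 0.965
gripper_force: 0.0
```

Run:
```python
from go import *
im=capture('wrist')
go(.361,-.29,.03,96)
h=cv2.cvtColor(im,cv2.COLOR_BGR2HSV)
for r in trace('square_candle','wrist')[:2]:
    m=np.array(r['mask']).astype(np.uint8); v,u=np.nonzero(m); print(r['confidence'],u.mean(),v.mean(),h[m>0][:,2].mean())
    # top face: brighter
    V=h[...,2].copy(); t,_=cv2.threshold(V[m>0].reshape(-1,1),0,1,cv2.THRESH_OTSU)
    k=((V>t)&(m>0)).astype(np.uint8); k=cv2.morphologyEx(k,cv2.MORPH_OPEN,np.ones((5,5)))
    cs,_=cv2.findContours(k,0,2); c=max(cs,key=cv2.contourArea)
    W=np.array([pix2plane('wrist',*p[0],.07)[:2] for p in c],np.float32)
    print('top',cv2.minAreaRect(W*1000))
crop=cv2.resize(im[130:350,200:440],None,fx=2.5,fy=2.5); cv2.imwrite('pics/w4.png',crop)
```

```text
t 8.85 p [ 0.3603 -0.2891  0.1976] yaw -84.0 -> -84.0 J [-19.   7. -24.  -0. -59. 115.] F [-0.5 -0.3 -0.4] w 84.1
delta [  0.9   1.2 167.6] rv [-0.001  0.002 -0.   ] rows 4.0
0.59 318.3668283668284 222.24439824439824 196.9045969045969
top ((363.45196533203125, -286.8725280761719), (48.912696838378906, 48.725589752197266), 76.82511901855469)
```

View pics/w4.png

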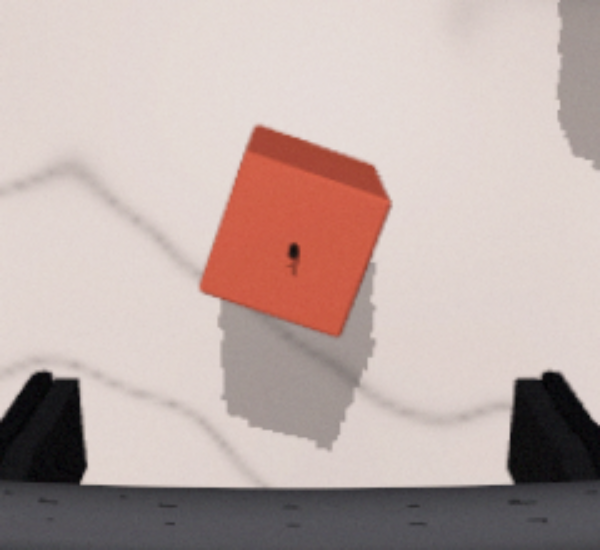

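The square candle's top face fits at 49×49 mm, turned to 76.8°. I'll align the fingers to it and descend.

>>> servo_tool --deltas '[{"tx": 1.5,"ty": 0.5,"tz": 0,"ax": 0,"ay": 0,"az": 0.115,"claw": 87},{"tx": 1.5,"ty": 0.5,"tz": 10,"ax": 0,"ay": 0,"az": 0.23,"claw": 87},{"tx": 1.5,"ty": 0.5,"tz": 40,"ax": 0,"ay": 0,"az": 0.335,"claw": 87},{"tx": 1.5,"ty": 0.5,"tz": 75,"ax": 0,"ay": 0,"az": 0.335,"claw": 87},{"tx": 1.5,"ty": 0.5,"tz": 110,"ax": 0,"ay": 0,"az": 0.335,"claw": 87},{"tx": 1.5,"ty": 0.5,"tz": 140,"ax": 0,"ay": 0,"az": 0.335,"claw": 87},{"tx": 1.5,"ty": 0.5,"tz": 160,"ax": 0,"ay": 0,"az": 0.335,"claw": 87},{"tx": 1.5,"ty": 0.5,"tz": 167,"ax": 0,"ay": 0,"az": 0.335,"claw": 87},{"tx": 1.5,"ty": 0.5,"tz": 167,"ax": 0,"ay": 0,"az": 0.335,"claw": 75},{"tx": 1.5,"ty": 0.5,"tz": 167,"ax": 0,"ay": 0,"az": 0.335,"claw": 60},{"tx": 1.5,"ty": 0.5,"tz": 167,"ax": 0,"ay": 0,"az": 0.335,"claw": 50},{"tx": 1.5,"ty": 0.5,"tz": 167,"ax": 0,"ay": 0,"az": 0.335,"claw": 38}]'

```text
time_s: 9.9
tcp_pos: [0.3635, -0.2905, 0.0331]
ee_rot: [[0.974, -0.228, 0.003], [-0.228, -0.974, -0.001], [0.004, 0.0, -1.0]]
wrist_force: [-0.4, -0.9, -0.1]
gripper_width: 0.783
gripper_force: 0.0
```

>>> servo_tool --deltas '[{"tx": 0,"ty": 0,"tz": 0,"ax": 0,"ay": 0,"az": 0,"claw": 38},{"tx": 0,"ty": 0,"tz": 0,"ax": 0,"ay": 0,"az": 0,"claw": 38},{"tx": 0,"ty": 0,"tz": 0,"ax": 0,"ay": 0,"az": 0,"claw": 38}]'

```text
time_s: 10.15
tcp_pos: [0.3626, -0.2904, 0.0322]
ee_rot: [[0.973, -0.229, 0.001], [-0.229, -0.973, -0.0], [0.001, 0.0, -1.0]]
wrist_force: [-0.4, 1.0, 3.6]
gripper_width: 0.574
gripper_force: 30.0
```

```bash
python3 go.py .485 -.0918 .08 94
```

```text
t 10.15 p [ 0.3626 -0.2904  0.0322] yaw -103.2 -> -86.0 J [-19.  21. -35.  -0. -34.  95.] F [-0.4  1.   3.6] w 49.9
delta [  73.8 -221.3  -47.7] rv [ 0.    -0.001 -0.301] rows 5.7
```

>>> servo_tool --deltas '[{"tx": 0,"ty": 0,"tz": -10,"ax": 0,"ay": 0,"az": 0,"claw": 38},{"tx": 0,"ty": 0,"tz": -35,"ax": 0,"ay": 0,"az": 0,"claw": 38},{"tx": 8,"ty": -24,"tz": -58,"ax": 0,"ay": 0,"az": 0,"claw": 38},{"tx": 18,"ty": -54,"tz": -58,"ax": 0,"ay": 0,"az": -0.06,"claw": 38},{"tx": 29,"ty": -88,"tz": -58,"ax": 0,"ay": 0,"az": -0.12,"claw": 38},{"tx": 40,"ty": -120,"tz": -58,"ax": 0,"ay": 0,"az": -0.18,"claw": 38},{"tx": 51,"ty": -153,"tz": -58,"ax": 0,"ay": 0,"az": -0.24,"claw": 38},{"tx": 61,"ty": -183,"tz": -58,"ax": 0,"ay": 0,"az": -0.28,"claw": 38},{"tx": 69,"ty": -208,"tz": -58,"ax": 0,"ay": 0,"az": -0.3,"claw": 38},{"tx": 74,"ty": -221,"tz": -58,"ax": 0,"ay": 0,"az": -0.3,"claw": 38},{"tx": 74,"ty": -221,"tz": -58,"ax": 0,"ay": 0,"az": -0.3,"claw": 38},{"tx": 74,"ty": -221,"tz": -58,"ax": 0,"ay": 0,"az": -0.3,"claw": 38}]'

```text
time_s: 11.15
tcp_pos: [0.4844, -0.0919, 0.0892]
ee_rot: [[0.998, 0.069, -0.001], [0.069, -0.998, 0.0], [-0.001, -0.0, -1.0]]
wrist_force: [-0.8, 0.1, -0.7]
gripper_width: 0.575
gripper_force: 30.0
```

Run:
```python
from go import *
im=capture('wrist'); cv2.imwrite('pics/w5.png',im)
go(.485,-.0918,.037,94)
```

```text
t 11.2 p [ 0.4839 -0.0924  0.0892] yaw -86.1 -> -86.0 J [  8.  18. -28.  -0. -44.  86.] F [-0.5 -0.9 -1.5] w 49.6
delta [ 1.2 -0.6 52.2] rv [-0.     0.002 -0.001] rows 1.3
```

View pics/w5.png

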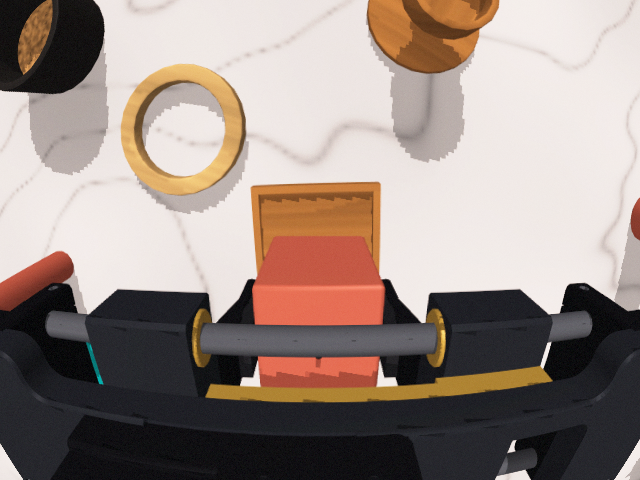

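The square dish (315,225) lies parallel and centred under the candle. Lowering to contact.

>>> servo_tool --deltas '[{"tx": 0.5,"ty": 0,"tz": 20,"ax": 0,"ay": 0,"az": 0,"claw": 38},{"tx": 0.5,"ty": 0,"tz": 38,"ax": 0,"ay": 0,"az": 0,"claw": 38},{"tx": 0.5,"ty": 0,"tz": 46,"ax": 0,"ay": 0,"az": 0,"claw": 38},{"tx": 0.5,"ty": 0,"tz": 50,"ax": 0,"ay": 0,"az": 0,"claw": 38},{"tx": 0.5,"ty": 0,"tz": 52,"ax": 0,"ay": 0,"az": 0,"claw": 38},{"tx": 0.5,"ty": 0,"tz": 52,"ax": 0,"ay": 0,"az": 0,"claw": 38},{"tx": 0.5,"ty": 0,"tz": 52,"ax": 0,"ay": 0,"az": 0,"claw": 38}]'

```text
time_s: 11.78
tcp_pos: [0.4859, -0.0923, 0.0382]
ee_rot: [[0.998, 0.069, 0.002], [0.069, -0.998, 0.0], [0.002, 0.0, -1.0]]
wrist_force: [0.0, 0.2, -0.7]
gripper_width: 0.571
gripper_force: 30.0
```

>>> servo_tool --deltas '[{"tx": 0,"ty": 0,"tz": 0.5,"ax": 0,"ay": 0,"az": 0,"claw": 38},{"tx": 0,"ty": 0,"tz": 1,"ax": 0,"ay": 0,"az": 0,"claw": 38},{"tx": 0,"ty": 0,"tz": 1,"ax": 0,"ay": 0,"az": 0,"claw": 38}]'

```text
time_s: 12.03
tcp_pos: [0.4859, -0.092, 0.0372]
ee_rot: [[0.998, 0.069, 0.001], [0.069, -0.998, -0.0], [0.001, 0.0, -1.0]]
wrist_force: [-0.7, -0.5, 2.3]
gripper_width: 0.574
gripper_force: 30.0
```

Contact felt at the expected height. Release and rise.

>>> servo_tool --deltas '[{"tx": 0,"ty": 0,"tz": 0.3,"ax": 0,"ay": 0,"az": 0,"claw": 54},{"tx": 0,"ty": 0,"tz": 0.3,"ax": 0,"ay": 0,"az": 0,"claw": 64},{"tx": 0,"ty": 0,"tz": 0.3,"ax": 0,"ay": 0,"az": 0,"claw": 75},{"tx": 0,"ty": 0,"tz": 0.3,"ax": 0,"ay": 0,"az": 0,"claw": 75},{"tx": 0,"ty": 0,"tz": -5,"ax": 0,"ay": 0,"az": 0,"claw": 75},{"tx": 0,"ty": 0,"tz": -25,"ax": 0,"ay": 0,"az": 0,"claw": 75},{"tx": 0,"ty": 0,"tz": -60,"ax": 0,"ay": 0,"az": 0,"claw": 80},{"tx": 0,"ty": 0,"tz": -100,"ax": 0,"ay": 0,"az": 0,"claw": 80},{"tx": 0,"ty": 0,"tz": -140,"ax": 0,"ay": 0,"az": 0,"claw": 80},{"tx": 0,"ty": 0,"tz": -180,"ax": 0,"ay": 0,"az": 0,"claw": 80},{"tx": 0,"ty": 0,"tz": -200,"ax": 0,"ay": 0,"az": 0,"claw": 80},{"tx": 0,"ty": 0,"tz": -200,"ax": 0,"ay": 0,"az": 0,"claw": 80}]'

```text
time_s: 13.03
tcp_pos: [0.4882, -0.0922, 0.2429]
ee_rot: [[0.997, 0.07, 0.013], [0.07, -0.998, -0.0], [0.013, 0.001, -1.0]]
wrist_force: [1.1, -0.1, -0.2]
gripper_width: 0.92
gripper_force: 0.0
```

```bash
python3 go.py .5325 -.3975 .235 -45
```

```text
t 13.03 p [ 0.4882 -0.0922  0.2429] yaw -86.0 -> -45.0 J [  8.   8. -16.   0. -65.  86.] F [ 1.1 -0.1 -0.2] w 80.0
delta [ 22.7 307.7   8.5] rv [ 0.005 -0.012 -0.715] rows 7.4
```

>>> servo_tool --deltas '[{"tx": 3,"ty": 38,"tz": 0,"ax": 0,"ay": 0,"az": -0.06,"claw": 80},{"tx": 6,"ty": 78,"tz": 0,"ax": 0,"ay": 0,"az": -0.13,"claw": 80},{"tx": 10,"ty": 118,"tz": 0,"ax": 0,"ay": 0,"az": -0.2,"claw": 80},{"tx": 13,"ty": 158,"tz": 0,"ax": 0,"ay": 0,"az": -0.27,"claw": 80},{"tx": 16,"ty": 198,"tz": 0,"ax": 0,"ay": 0,"az": -0.34,"claw": 80},{"tx": 19,"ty": 238,"tz": 0,"ax": 0,"ay": 0,"az": -0.4,"claw": 80},{"tx": 22,"ty": 275,"tz": 0,"ax": 0,"ay": 0,"az": -0.454,"claw": 80},{"tx": 24,"ty": 298,"tz": 0,"ax": 0,"ay": 0,"az": -0.454,"claw": 80},{"tx": 25,"ty": 308,"tz": 0,"ax": 0,"ay": 0,"az": -0.454,"claw": 80},{"tx": 25,"ty": 308,"tz": 0,"ax": 0,"ay": 0,"az": -0.454,"claw": 80},{"tx": 25,"ty": 308,"tz": 0,"ax": 0,"ay": 0,"az": -0.454,"claw": 80}]'

```text
time_s: 13.95
tcp_pos: [0.5311, -0.397, 0.2356]
ee_rot: [[0.867, 0.499, -0.002], [0.499, -0.867, 0.001], [-0.001, -0.002, -1.0]]
wrist_force: [-0.0, 0.7, 0.6]
gripper_width: 0.917
gripper_force: 0.0
```

Run:
```python
from go import *
im=capture('wrist'); cv2.imwrite('pics/w6.png',im)
go(.5325,-.3975,.062,-60)
print(proj('wrist',[.5325,-.3975,.11]),proj('wrist',[.5325,-.3975,.0]))
for r in recognise('pillar_candle','wrist')[:2]: print(r['confidence'],proj('wrist',(T('wrist')[1]@np.append(r['xyz'],1))[:3]))
```

```text
t 14.0 p [ 0.5313 -0.3964  0.2362] yaw -60.0 -> -60.0 J [-23.  25.   8.  -0. -72. 143.] F [ 1.4 -0.2  0.2] w 80.1
delta [  0.6   1.8 174.2] rv [-0.001  0.     0.   ] rows 4.2
(np.float64(320.6735877353501), np.float64(231.12200558564228)) (np.float64(320.07630086881335), np.float64(205.0970014058407))
0.91 (np.float64(352.411182276732), np.float64(298.7590467668455))
0.8 (np.float64(325.7647035250506), np.float64(222.31214261697065))
```

View pics/w6.png

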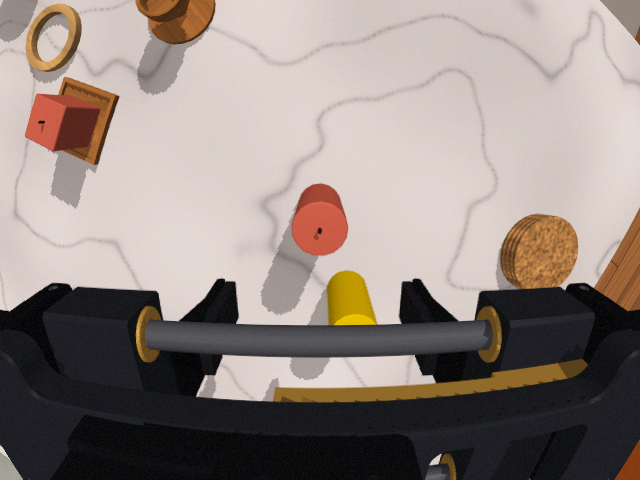

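The coral pillar's top (320,226) is within 2–3 mm of the prediction, and the yellow one (352,300) is clear of the fingers. The square candle stands in its dish at top left. Descending.

>>> servo_tool --deltas '[{"tx": 1.5,"ty": 1,"tz": 30,"ax": 0,"ay": 0,"az": 0,"claw": 80},{"tx": 1.5,"ty": 1,"tz": 60,"ax": 0,"ay": 0,"az": 0,"claw": 80},{"tx": 1.5,"ty": 1,"tz": 95,"ax": 0,"ay": 0,"az": 0,"claw": 80},{"tx": 1.5,"ty": 1,"tz": 130,"ax": 0,"ay": 0,"az": 0,"claw": 80},{"tx": 1.5,"ty": 1,"tz": 158,"ax": 0,"ay": 0,"az": 0,"claw": 80},{"tx": 1.5,"ty": 1,"tz": 172,"ax": 0,"ay": 0,"az": 0,"claw": 80},{"tx": 1.5,"ty": 1,"tz": 174,"ax": 0,"ay": 0,"az": 0,"claw": 80},{"tx": 1.5,"ty": 1,"tz": 174,"ax": 0,"ay": 0,"az": 0,"claw": 70},{"tx": 1.5,"ty": 1,"tz": 174,"ax": 0,"ay": 0,"az": 0,"claw": 62},{"tx": 1.5,"ty": 1,"tz": 174,"ax": 0,"ay": 0,"az": 0,"claw": 54},{"tx": 1.5,"ty": 1,"tz": 174,"ax": 0,"ay": 0,"az": 0,"claw": 46},{"tx": 1.5,"ty": 1,"tz": 174,"ax": 0,"ay": 0,"az": 0,"claw": 35}]'

```text
time_s: 15.05
tcp_pos: [0.534, -0.3979, 0.0641]
ee_rot: [[0.866, 0.5, 0.002], [0.5, -0.866, -0.001], [0.001, 0.002, -1.0]]
wrist_force: [-0.1, 0.3, -0.0]
gripper_width: 0.627
gripper_force: 0.0
```

>>> servo_tool --deltas '[{"tx": 0,"ty": 0,"tz": 0,"ax": 0,"ay": 0,"az": 0,"claw": 35},{"tx": 0,"ty": 0,"tz": 0,"ax": 0,"ay": 0,"az": 0,"claw": 35},{"tx": 0,"ty": 0,"tz": 0,"ax": 0,"ay": 0,"az": 0,"claw": 35},{"tx": 0,"ty": 0,"tz": -10,"ax": 0,"ay": 0,"az": 0,"claw": 35},{"tx": 0,"ty": 0,"tz": -35,"ax": 0,"ay": 0,"az": 0,"claw": 35},{"tx": 0,"ty": 0,"tz": -70,"ax": 0,"ay": 0,"az": 0,"claw": 35},{"tx": 0,"ty": 0,"tz": -105,"ax": 0,"ay": 0,"az": 0,"claw": 35},{"tx": 0,"ty": 0,"tz": -130,"ax": 0,"ay": 0,"az": 0,"claw": 35},{"tx": 0,"ty": 0,"tz": -140,"ax": 0,"ay": 0,"az": 0,"claw": 35},{"tx": 0,"ty": 0,"tz": -140,"ax": 0,"ay": 0,"az": 0,"claw": 35},{"tx": 0,"ty": 0,"tz": -140,"ax": 0,"ay": 0,"az": 0,"claw": 35}]'

```text
time_s: 15.97
tcp_pos: [0.5327, -0.3971, 0.2013]
ee_rot: [[0.867, 0.499, -0.001], [0.499, -0.867, 0.002], [-0.0, -0.002, -1.0]]
wrist_force: [-1.0, 0.1, -2.4]
gripper_width: 0.528
gripper_force: 30.0
```

```bash
python3 go.py .6362 .1197 .20 -60
```

```text
t 15.97 p [ 0.5327 -0.3971  0.2013] yaw -60.1 -> -60.0 J [-23.  27.   5.  -0. -68. 143.] F [-1.   0.1 -2.4] w 45.9
delta [ 347.7 -396.1    2.1] rv [-0.002  0.    -0.001] rows 12.6
```

>>> servo_tool --deltas '[{"tx": 13,"ty": -15,"tz": 0,"ax": 0,"ay": 0,"az": 0,"claw": 35},{"tx": 35,"ty": -40,"tz": 0,"ax": 0,"ay": 0,"az": 0,"claw": 35},{"tx": 60,"ty": -68,"tz": 0,"ax": 0,"ay": 0,"az": 0,"claw": 35},{"tx": 86,"ty": -98,"tz": 0,"ax": 0,"ay": 0,"az": 0,"claw": 35},{"tx": 112,"ty": -128,"tz": 0,"ax": 0,"ay": 0,"az": 0,"claw": 35},{"tx": 138,"ty": -157,"tz": 0,"ax": 0,"ay": 0,"az": 0,"claw": 35},{"tx": 164,"ty": -187,"tz": 0,"ax": 0,"ay": 0,"az": 0,"claw": 35},{"tx": 190,"ty": -216,"tz": 0,"ax": 0,"ay": 0,"az": 0,"claw": 35},{"tx": 216,"ty": -246,"tz": 0,"ax": 0,"ay": 0,"az": 0,"claw": 35},{"tx": 242,"ty": -276,"tz": 0,"ax": 0,"ay": 0,"az": 0,"claw": 35},{"tx": 268,"ty": -305,"tz": 0,"ax": 0,"ay": 0,"az": 0,"claw": 35},{"tx": 290,"ty": -330,"tz": 0,"ax": 0,"ay": 0,"az": 0,"claw": 35}]'

```text
time_s: 16.97
tcp_pos: [0.6182, 0.0354, 0.1991]
ee_rot: [[0.866, 0.5, -0.006], [0.5, -0.866, -0.001], [-0.006, -0.002, -1.0]]
wrist_force: [-0.3, -1.3, -1.1]
gripper_width: 0.528
gripper_force: 30.0
```

>>> servo_tool --deltas '[{"tx": 20,"ty": -23,"tz": 0,"ax": 0,"ay": 0,"az": 0,"claw": 35},{"tx": 38,"ty": -44,"tz": 0,"ax": 0,"ay": 0,"az": 0,"claw": 35},{"tx": 51,"ty": -59,"tz": 0,"ax": 0,"ay": 0,"az": 0,"claw": 35},{"tx": 57,"ty": -66,"tz": 0,"ax": 0,"ay": 0,"az": 0,"claw": 35},{"tx": 57,"ty": -66,"tz": 0,"ax": 0,"ay": 0,"az": 0,"claw": 35},{"tx": 57,"ty": -66,"tz": 0,"ax": 0,"ay": 0,"az": 0,"claw": 35}]'

```text
time_s: 17.47
tcp_pos: [0.6351, 0.1182, 0.2004]
ee_rot: [[0.866, 0.5, -0.004], [0.5, -0.866, -0.002], [-0.004, -0.001, -1.0]]
wrist_force: [0.4, -1.1, -2.2]
gripper_width: 0.523
gripper_force: 30.0
```

Run:
```python
from go import *
im=capture('wrist'); cv2.imwrite('pics/w7.png',im)
go(.6362,.1197,.13,-60)
```

```text
t 17.52 p [0.6352 0.1176 0.2011] yaw -60.1 -> -60.0 J [ 25.  25.   2.  -0. -67.  95.] F [-0.7  0.4 -1.8] w 45.4
delta [ 2.1 -1.3 71.1] rv [-0.     0.003 -0.001] rows 1.7
```

View pics/w7.png

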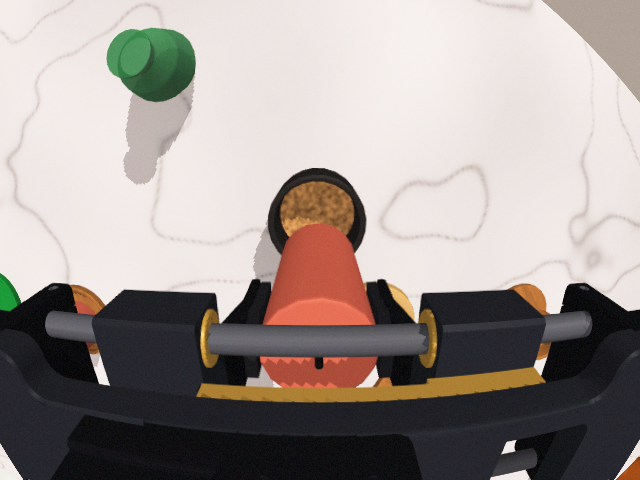

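The pillar hangs centred over the pot (317,210). I'll lower to just above the highest possible floor, then feel down.

>>> servo_tool --deltas '[{"tx": 1.5,"ty": -1,"tz": 20,"ax": 0,"ay": 0,"az": 0,"claw": 35},{"tx": 1.5,"ty": -1,"tz": 45,"ax": 0,"ay": 0,"az": 0,"claw": 35},{"tx": 1.5,"ty": -1,"tz": 70,"ax": 0,"ay": 0,"az": 0,"claw": 35},{"tx": 1.5,"ty": -1,"tz": 88,"ax": 0,"ay": 0,"az": 0,"claw": 35},{"tx": 1.5,"ty": -1,"tz": 97,"ax": 0,"ay": 0,"az": 0,"claw": 35},{"tx": 1.5,"ty": -1,"tz": 99,"ax": 0,"ay": 0,"az": 0,"claw": 35},{"tx": 1.5,"ty": -1,"tz": 99,"ax": 0,"ay": 0,"az": 0,"claw": 35}]'

```text
time_s: 18.1
tcp_pos: [0.637, 0.1193, 0.1035]
ee_rot: [[0.867, 0.499, -0.0], [0.499, -0.867, -0.001], [-0.001, 0.0, -1.0]]
wrist_force: [0.5, -1.0, -2.3]
gripper_width: 0.519
gripper_force: 30.0
```

>>> servo_tool --deltas '[{"tx": 0,"ty": 0,"tz": 1,"ax": 0,"ay": 0,"az": 0,"claw": 35},{"tx": 0,"ty": 0,"tz": 2,"ax": 0,"ay": 0,"az": 0,"claw": 35},{"tx": 0,"ty": 0,"tz": 3,"ax": 0,"ay": 0,"az": 0,"claw": 35},{"tx": 0,"ty": 0,"tz": 3,"ax": 0,"ay": 0,"az": 0,"claw": 35}]'

```text
time_s: 18.43
tcp_pos: [0.6371, 0.1205, 0.1013]
ee_rot: [[0.866, 0.5, 0.001], [0.5, -0.866, 0.001], [0.001, 0.0, -1.0]]
wrist_force: [-0.3, -0.7, -1.5]
gripper_width: 0.525
gripper_force: 30.0
```

>>> servo_tool --deltas '[{"tx": 0,"ty": 0,"tz": 1,"ax": 0,"ay": 0,"az": 0,"claw": 35},{"tx": 0,"ty": 0,"tz": 2,"ax": 0,"ay": 0,"az": 0,"claw": 35},{"tx": 0,"ty": 0,"tz": 3,"ax": 0,"ay": 0,"az": 0,"claw": 35},{"tx": 0,"ty": 0,"tz": 3,"ax": 0,"ay": 0,"az": 0,"claw": 35}]'

```text
time_s: 18.77
tcp_pos: [0.6367, 0.1204, 0.0973]
ee_rot: [[0.866, 0.5, -0.001], [0.5, -0.866, -0.0], [-0.001, -0.0, -1.0]]
wrist_force: [-1.1, 0.7, -2.2]
gripper_width: 0.522
gripper_force: 30.0
```

>>> servo_tool --deltas '[{"tx": 0,"ty": 0,"tz": 1,"ax": 0,"ay": 0,"az": 0,"claw": 35},{"tx": 0,"ty": 0,"tz": 2,"ax": 0,"ay": 0,"az": 0,"claw": 35},{"tx": 0,"ty": 0,"tz": 3,"ax": 0,"ay": 0,"az": 0,"claw": 35},{"tx": 0,"ty": 0,"tz": 3,"ax": 0,"ay": 0,"az": 0,"claw": 35}]'

```text
time_s: 19.1
tcp_pos: [0.6367, 0.1203, 0.0942]
ee_rot: [[0.866, 0.5, -0.001], [0.5, -0.866, -0.0], [-0.001, -0.0, -1.0]]
wrist_force: [-0.1, -0.1, -1.7]
gripper_width: 0.524
gripper_force: 30.0
```

>>> servo_tool --deltas '[{"tx": 0,"ty": 0,"tz": 1,"ax": 0,"ay": 0,"az": 0,"claw": 35},{"tx": 0,"ty": 0,"tz": 2,"ax": 0,"ay": 0,"az": 0,"claw": 35},{"tx": 0,"ty": 0,"tz": 2,"ax": 0,"ay": 0,"az": 0,"claw": 35}]'

```text
time_s: 19.35
tcp_pos: [0.6367, 0.1203, 0.0923]
ee_rot: [[0.866, 0.5, -0.0], [0.5, -0.866, -0.0], [-0.0, -0.0, -1.0]]
wrist_force: [0.2, -0.2, -1.6]
gripper_width: 0.52
gripper_force: 30.0
```

>>> servo_tool --deltas '[{"tx": 0,"ty": 0,"tz": 1,"ax": 0,"ay": 0,"az": 0,"claw": 35},{"tx": 0,"ty": 0,"tz": 2,"ax": 0,"ay": 0,"az": 0,"claw": 35},{"tx": 0,"ty": 0,"tz": 2.5,"ax": 0,"ay": 0,"az": 0,"claw": 35},{"tx": 0,"ty": 0,"tz": 2.5,"ax": 0,"ay": 0,"az": 0,"claw": 35}]'

```text
time_s: 19.68
tcp_pos: [0.6367, 0.1203, 0.0899]
ee_rot: [[0.866, 0.5, -0.0], [0.5, -0.866, -0.0], [-0.0, -0.0, -1.0]]
wrist_force: [0.3, 0.9, -1.4]
gripper_width: 0.525
gripper_force: 30.0
```

>>> servo_tool --deltas '[{"tx": 0,"ty": 0,"tz": 1,"ax": 0,"ay": 0,"az": 0,"claw": 35},{"tx": 0,"ty": 0,"tz": 2,"ax": 0,"ay": 0,"az": 0,"claw": 35},{"tx": 0,"ty": 0,"tz": 2.5,"ax": 0,"ay": 0,"az": 0,"claw": 35},{"tx": 0,"ty": 0,"tz": 2.5,"ax": 0,"ay": 0,"az": 0,"claw": 35}]'

```text
time_s: 20.02
tcp_pos: [0.6367, 0.1203, 0.0873]
ee_rot: [[0.866, 0.5, -0.0], [0.5, -0.866, -0.0], [-0.0, -0.0, -1.0]]
wrist_force: [0.1, -1.1, -2.0]
gripper_width: 0.523
gripper_force: 30.0
```

>>> servo_tool --deltas '[{"tx": 0,"ty": 0,"tz": 1,"ax": 0,"ay": 0,"az": 0,"claw": 35},{"tx": 0,"ty": 0,"tz": 2,"ax": 0,"ay": 0,"az": 0,"claw": 35},{"tx": 0,"ty": 0,"tz": 2.5,"ax": 0,"ay": 0,"az": 0,"claw": 35},{"tx": 0,"ty": 0,"tz": 2.5,"ax": 0,"ay": 0,"az": 0,"claw": 35}]'

```text
time_s: 20.35
tcp_pos: [0.6367, 0.1203, 0.0848]
ee_rot: [[0.866, 0.5, -0.0], [0.5, -0.866, -0.0], [-0.0, -0.0, -1.0]]
wrist_force: [0.6, -0.3, -1.9]
gripper_width: 0.521
gripper_force: 30.0
```

>>> servo_tool --deltas '[{"tx": 0,"ty": 0,"tz": 1,"ax": 0,"ay": 0,"az": 0,"claw": 35},{"tx": 0,"ty": 0,"tz": 2,"ax": 0,"ay": 0,"az": 0,"claw": 35},{"tx": 0,"ty": 0,"tz": 2.5,"ax": 0,"ay": 0,"az": 0,"claw": 35},{"tx": 0,"ty": 0,"tz": 2.5,"ax": 0,"ay": 0,"az": 0,"claw": 35}]'

```text
time_s: 20.68
tcp_pos: [0.6371, 0.1204, 0.0835]
ee_rot: [[0.866, 0.5, 0.001], [0.5, -0.866, -0.0], [0.001, 0.0, -1.0]]
wrist_force: [-1.8, -0.1, 3.7]
gripper_width: 0.525
gripper_force: 30.0
```

Contact: the floor is at about 21 mm. Release and rise.

>>> servo_tool --deltas '[{"tx": 0,"ty": 0,"tz": -0.5,"ax": 0,"ay": 0,"az": 0,"claw": 48},{"tx": 0,"ty": 0,"tz": -0.5,"ax": 0,"ay": 0,"az": 0,"claw": 56},{"tx": 0,"ty": 0,"tz": -0.5,"ax": 0,"ay": 0,"az": 0,"claw": 66},{"tx": 0,"ty": 0,"tz": -0.5,"ax": 0,"ay": 0,"az": 0,"claw": 72},{"tx": 0,"ty": 0,"tz": -5,"ax": 0,"ay": 0,"az": 0,"claw": 72},{"tx": 0,"ty": 0,"tz": -25,"ax": 0,"ay": 0,"az": 0,"claw": 72},{"tx": 0,"ty": 0,"tz": -60,"ax": 0,"ay": 0,"az": 0,"claw": 72},{"tx": 0,"ty": 0,"tz": -100,"ax": 0,"ay": 0,"az": 0,"claw": 72},{"tx": 0,"ty": 0,"tz": -130,"ax": 0,"ay": 0,"az": 0,"claw": 72},{"tx": 0,"ty": 0,"tz": -140,"ax": 0,"ay": 0,"az": 0,"claw": 72},{"tx": 0,"ty": 0,"tz": -140,"ax": 0,"ay": 0,"az": 0,"claw": 72},{"tx": 0,"ty": 0,"tz": -140,"ax": 0,"ay": 0,"az": 0,"claw": 72}]'

```text
time_s: 21.68
tcp_pos: [0.6365, 0.1204, 0.2224]
ee_rot: [[0.866, 0.499, -0.0], [0.499, -0.866, 0.001], [0.0, -0.001, -1.0]]
wrist_force: [-0.2, -0.3, -1.0]
gripper_width: 0.831
gripper_force: 0.0
```

```bash
python3 go.py .4497 .125 .22 -60
```

```text
t 21.68 p [0.6365 0.1204 0.2224] yaw -60.0 -> -60.0 J [ 25.  24.   4.  -0. -70.  95.] F [-0.2 -0.3 -1. ] w 72.3
delta [-159.5  -97.3    2.5] rv [-0.001 -0.    -0.001] rows 4.5
```

>>> servo_tool --deltas '[{"tx": -25,"ty": -15,"tz": 0,"ax": 0,"ay": 0,"az": 0,"claw": 72},{"tx": -55,"ty": -34,"tz": 0,"ax": 0,"ay": 0,"az": 0,"claw": 72},{"tx": -88,"ty": -54,"tz": 0,"ax": 0,"ay": 0,"az": 0,"claw": 72},{"tx": -120,"ty": -73,"tz": 0,"ax": 0,"ay": 0,"az": 0,"claw": 72},{"tx": -145,"ty": -88,"tz": 0,"ax": 0,"ay": 0,"az": 0,"claw": 72},{"tx": -159.5,"ty": -97,"tz": 0,"ax": 0,"ay": 0,"az": 0,"claw": 72},{"tx": -159.5,"ty": -97,"tz": 0,"ax": 0,"ay": 0,"az": 0,"claw": 72},{"tx": -159.5,"ty": -97,"tz": 0,"ax": 0,"ay": 0,"az": 0,"claw": 72},{"tx": -159.5,"ty": -97,"tz": 0,"ax": 0,"ay": 0,"az": 0,"claw": 72}]'

```text
time_s: 22.43
tcp_pos: [0.4505, 0.1247, 0.2216]
ee_rot: [[0.866, 0.5, -0.001], [0.5, -0.866, -0.001], [-0.002, 0.0, -1.0]]
wrist_force: [-1.1, 0.3, -0.7]
gripper_width: 0.828
gripper_force: 0.0
```

Run:
```python
from go import *
im=capture('wrist'); cv2.imwrite('pics/w8.png',im)
go(.4497,.125,.047)
print(proj('wrist',[.4497,.125,.095]),proj('wrist',[.4497,.125,.0]))
for x in (.44,.45,.46): print([np.round(proj('wrist',[x,y,.095])) for y in (.115,.125,.135)])
```

```text
t 22.48 p [0.4508 0.1247 0.2216] yaw -60.0 -> -60.0 J [ 35.   7. -21.   0. -63.  85.] F [-0.5  1.   0.8] w 72.0
delta [ -0.5  -0.8 174.6] rv [ 0.     0.002 -0.   ] rows 4.2
(np.float64(317.4897995345108), np.float64(232.37861799355665)) (np.float64(317.5758378174511), np.float64(208.69369459812586))
[array([322., 248.]), array([312., 242.]), array([301., 236.])]
[array([328., 238.]), array([318., 232.]), array([307., 226.])]
[array([335., 228.]), array([324., 222.]), array([313., 216.])]
```

View pics/w8.png

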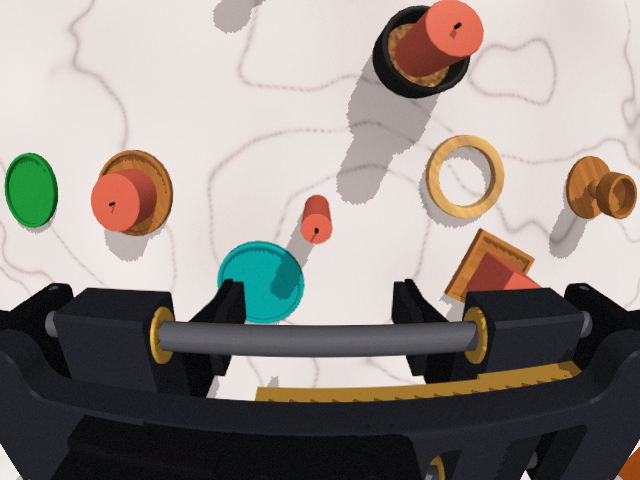

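All three placed candles look right: low (115,200), square (505,275) and pillar (455,30). The slim candle's top (317,229) is about 2 mm off the prediction. Descending.

>>> servo_tool --deltas '[{"tx": 1.5,"ty": -0.5,"tz": 30,"ax": 0,"ay": 0,"az": 0,"claw": 72},{"tx": 1.5,"ty": -0.5,"tz": 65,"ax": 0,"ay": 0,"az": 0,"claw": 72},{"tx": 1.5,"ty": -0.5,"tz": 100,"ax": 0,"ay": 0,"az": 0,"claw": 72},{"tx": 1.5,"ty": -0.5,"tz": 135,"ax": 0,"ay": 0,"az": 0,"claw": 72},{"tx": 1.5,"ty": -0.5,"tz": 160,"ax": 0,"ay": 0,"az": 0,"claw": 72},{"tx": 1.5,"ty": -0.5,"tz": 173,"ax": 0,"ay": 0,"az": 0,"claw": 72},{"tx": 1.5,"ty": -0.5,"tz": 175,"ax": 0,"ay": 0,"az": 0,"claw": 66},{"tx": 1.5,"ty": -0.5,"tz": 175,"ax": 0,"ay": 0,"az": 0,"claw": 58},{"tx": 1.5,"ty": -0.5,"tz": 175,"ax": 0,"ay": 0,"az": 0,"claw": 50},{"tx": 1.5,"ty": -0.5,"tz": 175,"ax": 0,"ay": 0,"az": 0,"claw": 44},{"tx": 1.5,"ty": -0.5,"tz": 175,"ax": 0,"ay": 0,"az": 0,"claw": 38},{"tx": 1.5,"ty": -0.5,"tz": 175,"ax": 0,"ay": 0,"az": 0,"claw": 34}]'

```text
time_s: 23.48
tcp_pos: [0.4519, 0.1262, 0.0485]
ee_rot: [[0.866, 0.5, 0.002], [0.5, -0.866, 0.001], [0.002, -0.0, -1.0]]
wrist_force: [-0.5, -0.2, 0.2]
gripper_width: 0.471
gripper_force: 0.0
```

>>> servo_tool --deltas '[{"tx": 0,"ty": 0,"tz": 0,"ax": 0,"ay": 0,"az": 0,"claw": 32},{"tx": 0,"ty": 0,"tz": 0,"ax": 0,"ay": 0,"az": 0,"claw": 30},{"tx": 0,"ty": 0,"tz": 0,"ax": 0,"ay": 0,"az": 0,"claw": 28},{"tx": 0,"ty": 0,"tz": 0,"ax": 0,"ay": 0,"az": 0,"claw": 26},{"tx": 0,"ty": 0,"tz": 0,"ax": 0,"ay": 0,"az": 0,"claw": 24},{"tx": 0,"ty": 0,"tz": 0,"ax": 0,"ay": 0,"az": 0,"claw": 22},{"tx": 0,"ty": 0,"tz": 0,"ax": 0,"ay": 0,"az": 0,"claw": 16},{"tx": 0,"ty": 0,"tz": 0,"ax": 0,"ay": 0,"az": 0,"claw": 16},{"tx": 0,"ty": 0,"tz": 0,"ax": 0,"ay": 0,"az": 0,"claw": 16}]'

```text
time_s: 24.23
tcp_pos: [0.4513, 0.1259, 0.0476]
ee_rot: [[0.866, 0.5, 0.0], [0.5, -0.866, -0.0], [0.0, 0.0, -1.0]]
wrist_force: [-0.6, -0.9, 1.0]
gripper_width: 0.29
gripper_force: 30.0
```

```bash
python3 go.py .6495 -.1545 .157
```

```text
t 24.23 p [0.4513 0.1259 0.0476] yaw -60.0 -> -60.0 J [ 36.  20. -34.   0. -37.  84.] F [-0.6 -0.9  1. ] w 25.2
delta [  31.6  341.9 -109.4] rv [ 0. -0.  0.] rows 8.6
```

>>> servo_tool --deltas '[{"tx": 0,"ty": 0,"tz": -10,"ax": 0,"ay": 0,"az": 0,"claw": 16},{"tx": 0,"ty": 0,"tz": -35,"ax": 0,"ay": 0,"az": 0,"claw": 16},{"tx": 0,"ty": 0,"tz": -70,"ax": 0,"ay": 0,"az": 0,"claw": 16},{"tx": 0,"ty": 5,"tz": -100,"ax": 0,"ay": 0,"az": 0,"claw": 16},{"tx": 2,"ty": 25,"tz": -110,"ax": 0,"ay": 0,"az": 0,"claw": 16},{"tx": 5,"ty": 55,"tz": -110,"ax": 0,"ay": 0,"az": 0,"claw": 16},{"tx": 9,"ty": 92,"tz": -110,"ax": 0,"ay": 0,"az": 0,"claw": 16},{"tx": 12,"ty": 130,"tz": -110,"ax": 0,"ay": 0,"az": 0,"claw": 16},{"tx": 16,"ty": 168,"tz": -110,"ax": 0,"ay": 0,"az": 0,"claw": 16},{"tx": 19,"ty": 206,"tz": -110,"ax": 0,"ay": 0,"az": 0,"claw": 16},{"tx": 23,"ty": 244,"tz": -110,"ax": 0,"ay": 0,"az": 0,"claw": 16},{"tx": 26,"ty": 280,"tz": -110,"ax": 0,"ay": 0,"az": 0,"claw": 16}]'

```text
time_s: 25.23
tcp_pos: [0.6144, -0.1056, 0.1569]
ee_rot: [[0.866, 0.499, -0.001], [0.499, -0.866, 0.0], [-0.001, -0.0, -1.0]]
wrist_force: [0.6, 0.5, 0.2]
gripper_width: 0.293
gripper_force: 30.0
```

>>> servo_tool --deltas '[{"tx": 3,"ty": 30,"tz": 0,"ax": 0,"ay": 0,"az": 0,"claw": 16},{"tx": 5,"ty": 50,"tz": 0,"ax": 0,"ay": 0,"az": 0,"claw": 16},{"tx": 5.5,"ty": 60,"tz": 0,"ax": 0,"ay": 0,"az": 0,"claw": 16},{"tx": 5.5,"ty": 62,"tz": 0,"ax": 0,"ay": 0,"az": 0,"claw": 16},{"tx": 5.5,"ty": 62,"tz": 0,"ax": 0,"ay": 0,"az": 0,"claw": 16},{"tx": 5.5,"ty": 62,"tz": 0,"ax": 0,"ay": 0,"az": 0,"claw": 16}]'

```text
time_s: 25.73
tcp_pos: [0.6487, -0.1536, 0.1574]
ee_rot: [[0.866, 0.5, -0.001], [0.5, -0.866, 0.0], [-0.0, -0.001, -1.0]]
wrist_force: [-0.0, -0.2, 0.0]
gripper_width: 0.292
gripper_force: 30.0
```

Run:
```python
from go import *
im=capture('wrist'); cv2.imwrite('pics/w9.png',im)
go(.6495,-.1545,.0976)
print([np.round(proj('wrist',[.6495,-.1545,z]),1) for z in(.0,.05,.068)])
c,M=T('scene')
```

```text
t 25.78 p [ 0.6488 -0.1534  0.1577] yaw -59.9 -> -59.9 J [  1.  29.   2.  -0. -63. 120.] F [-0.2 -0.1 -0.4] w 25.0
delta [ 0.1  1.3 60.1] rv [-0.  0.  0.] rows 1.4
[array([320. , 222.4]), array([320.3, 238. ]), array([320.5, 245. ])]
```

View pics/w9.png

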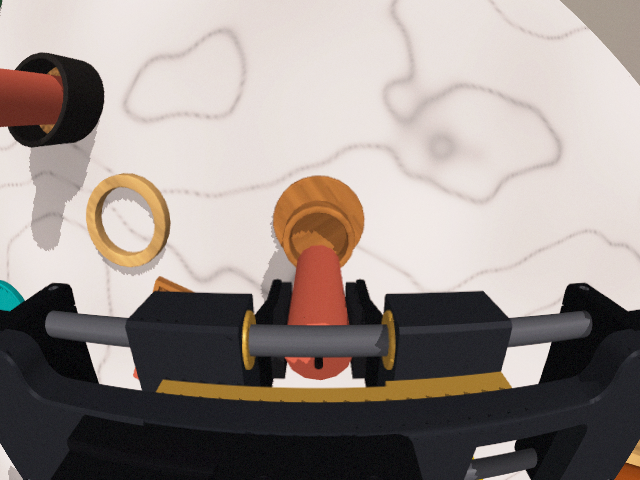

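The candlestick cup (319,238) is directly under the slim candle. Lowering.

>>> servo_tool --deltas '[{"tx": 0.5,"ty": 1,"tz": 15,"ax": 0,"ay": 0,"az": 0,"claw": 16},{"tx": 0.5,"ty": 1,"tz": 30,"ax": 0,"ay": 0,"az": 0,"claw": 16},{"tx": 0.5,"ty": 1,"tz": 44,"ax": 0,"ay": 0,"az": 0,"claw": 16},{"tx": 0.5,"ty": 1,"tz": 53,"ax": 0,"ay": 0,"az": 0,"claw": 16},{"tx": 0.5,"ty": 1,"tz": 57,"ax": 0,"ay": 0,"az": 0,"claw": 16},{"tx": 0.5,"ty": 1,"tz": 58,"ax": 0,"ay": 0,"az": 0,"claw": 16},{"tx": 0.5,"ty": 1,"tz": 58,"ax": 0,"ay": 0,"az": 0,"claw": 16}]'

```text
time_s: 26.37
tcp_pos: [0.6506, -0.1549, 0.1001]
ee_rot: [[0.866, 0.5, 0.001], [0.5, -0.866, -0.0], [0.0, 0.001, -1.0]]
wrist_force: [-0.1, 0.3, 0.5]
gripper_width: 0.291
gripper_force: 30.0
```

>>> servo_tool --deltas '[{"tx": 0,"ty": 0,"tz": 1,"ax": 0,"ay": 0,"az": 0,"claw": 16},{"tx": 0,"ty": 0,"tz": 2,"ax": 0,"ay": 0,"az": 0,"claw": 16},{"tx": 0,"ty": 0,"tz": 2,"ax": 0,"ay": 0,"az": 0,"claw": 16},{"tx": 0,"ty": 0,"tz": 2,"ax": 0,"ay": 0,"az": 0,"claw": 16}]'

```text
time_s: 26.7
tcp_pos: [0.6505, -0.1553, 0.098]
ee_rot: [[0.866, 0.5, 0.001], [0.5, -0.866, -0.0], [0.001, 0.0, -1.0]]
wrist_force: [0.5, 0.1, -0.9]
gripper_width: 0.293
gripper_force: 30.0
```

>>> servo_tool --deltas '[{"tx": 0,"ty": 0,"tz": 0.5,"ax": 0,"ay": 0,"az": 0,"claw": 16},{"tx": 0,"ty": 0,"tz": 1,"ax": 0,"ay": 0,"az": 0,"claw": 16},{"tx": 0,"ty": 0,"tz": 1,"ax": 0,"ay": 0,"az": 0,"claw": 16}]'

```text
time_s: 26.95
tcp_pos: [0.6506, -0.1554, 0.0977]
ee_rot: [[0.866, 0.5, 0.001], [0.5, -0.866, -0.0], [0.001, 0.001, -1.0]]
wrist_force: [-1.9, 1.0, 4.4]
gripper_width: 0.295
gripper_force: 30.0
```

Contact at the expected height. Release and rise.

>>> servo_tool --deltas '[{"tx": 0,"ty": 0,"tz": -0.5,"ax": 0,"ay": 0,"az": 0,"claw": 27},{"tx": 0,"ty": 0,"tz": -0.5,"ax": 0,"ay": 0,"az": 0,"claw": 32},{"tx": 0,"ty": 0,"tz": -0.5,"ax": 0,"ay": 0,"az": 0,"claw": 40},{"tx": 0,"ty": 0,"tz": -0.5,"ax": 0,"ay": 0,"az": 0,"claw": 55},{"tx": 0,"ty": 0,"tz": -0.5,"ax": 0,"ay": 0,"az": 0,"claw": 60},{"tx": 0,"ty": 0,"tz": -5,"ax": 0,"ay": 0,"az": 0,"claw": 60},{"tx": 0,"ty": 0,"tz": -25,"ax": 0,"ay": 0,"az": 0,"claw": 60},{"tx": 0,"ty": 0,"tz": -60,"ax": 0,"ay": 0,"az": 0,"claw": 60},{"tx": 0,"ty": 0,"tz": -95,"ax": 0,"ay": 0,"az": 0,"claw": 60},{"tx": 0,"ty": 0,"tz": -130,"ax": 0,"ay": 0,"az": 0,"claw": 60},{"tx": 0,"ty": 0,"tz": -150,"ax": 0,"ay": 0,"az": 0,"claw": 60},{"tx": 0,"ty": 0,"tz": -150,"ax": 0,"ay": 0,"az": 0,"claw": 60}]'

```text
time_s: 27.95
tcp_pos: [0.6531, -0.1559, 0.2539]
ee_rot: [[0.866, 0.5, 0.012], [0.5, -0.866, -0.002], [0.01, 0.008, -1.0]]
wrist_force: [-0.6, 0.0, 0.2]
gripper_width: 0.691
gripper_force: 0.0
```

Run:
```python
from fit import *
a=capture('scene');b=capture('side');w=capture('wrist')
# candles raised: check projected fit per candle, model lifted onto floors
MOD['low_candle']=[cyl(.031,.004,.049)];MOD['square_candle']=[box(.025,.005,.075)]
MOD['pillar_candle']=[cyl(.023,.06,.131)];MOD['slim_candle']=[cyl(.013,.068,.145)]
for n,g in dict(low_candle=(.363,.315),square_candle=(.486,-.092),pillar_candle=(.637,.12),slim_candle=(.651,-.155)).items(): fit(n,g)
B=cv2.resize(b[130:420,200:440],None,fx=1.6,fy=1.6,interpolation=2); A=cv2.resize(w[130:400,200:440],None,fx=1.6,fy=1.72,interpolation=2)[:B.shape[0]]
B=B[:A.shape[0]]; cv2.imwrite('pics/end.png',np.hstack([B,A]))
```

```text
low_candle (array([0.3611, 0.3122, 0.    ]), np.float64(0.076)) [array([0.3619, 0.3116]), array([0.3611, 0.314 ])]
square_candle (array([ 0.4823, -0.0946,  3.5098]), np.float64(0.084)) [array([ 0.4837, -0.0946]), array([ 0.4823, -0.0932])]
pillar_candle (array([0.6333, 0.1363, 0.    ]), np.float64(0.857)) [array([0.6833, 0.136 ]), array([0.6341, 0.1289])]
slim_candle (array([ 0.65  , -0.1567,  0.    ]), np.float64(0.176)) [array([ 0.6551, -0.1551]), array([ 0.6479, -0.1473])]
```

View pics/end.png

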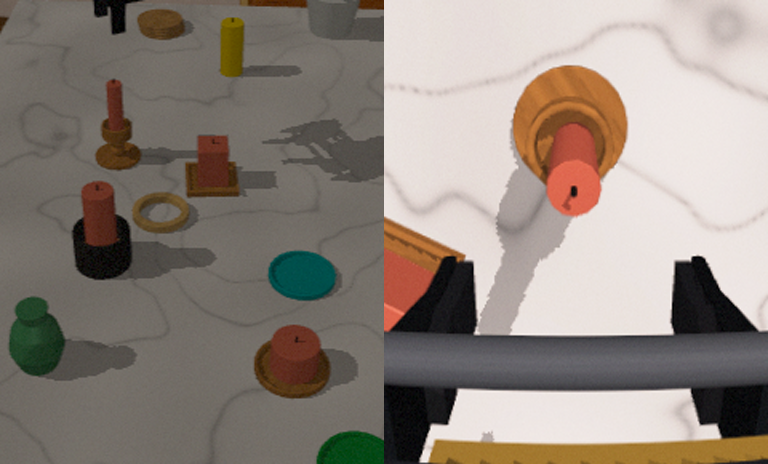

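All four candles stand in their holders. The pillar fit used a bad mask, so I'll check it by colour.

Run:
```python
from fit import *
import fit as F
for cam in('scene','side'):
    im=capture(cam); hsv=cv2.cvtColor(im,cv2.COLOR_BGR2HSV)
    k=(((hsv[...,0]<7)|(hsv[...,0]>174))&(hsv[...,1]>120)&(hsv[...,2]>50)).astype(np.uint8)
    n,l,st,ce=cv2.connectedComponentsWithStats(k)
    c,M=T(cam);Mi=np.linalg.inv(M); u0=projv(c,Mi,np.array([[.636,.12,.1]]))[0]
    i=1+np.argmin(np.hypot(*(ce[1:]-u0).T)+1000*(st[1:,4]<50)); m=l==i
    for tag,fn in(('pillar',m),):
        o=np.round(u0).astype(int)-40; mm=m[o[1]:o[1]+80,o[0]:o[0]+80].astype(np.float32)
        # compare the top 25 rows only (above the rim), model from cork floor
        top=np.nonzero(mm.sum(1)>4)[0][0]; s=slice(0,top+22)
        MOD['pillar_candle']=[cyl(.023,.0215,.1315)]
        f=lambda p:np.abs(render('pillar_candle',(p[0],p[1],0),c,Mi,o,80)[s]-mm[s]).sum()/mm[s].sum()
        r=minimize(f,[.636,.12],method='Nelder-Mead',options=dict(initial_simplex=[[.636,.12],[.646,.12],[.636,.13]]))
        print(cam,st[i],r.x.round(4),round(r.fun,3))
```

```text
scene [347 270  19  32 430] [0.6401 0.1206] 0.204
side [251 244  22  40 385] [0.6354 0.1304] 0.932
```

```bash
python3 -c "
from station import *
print(finish_job())"
```

```text
the job is handed in; nothing more can be done
None
```

All four candles are upright in their own holders, each lowered to contact before release, and the job is handed in at about 28 s with the vase and ring untouched; the pillar's centring rests on one camera's fit (about 4 mm off), and the handover returned no verdict.

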